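# Rocking check of a platen bed with a straightedge

## Task

Lay the straightedge across the three ribs of the platen bed, let go of it, and press first its end nearer the lock nut and then its far end down onto the outer rails to show that it rocks on the raised middle rib. With the straightedge still lying there, run the winged lock nut clockwise down tight on its seat, which draws the middle rib below the rails; then press the end nearer the nut and then the far end once more to confirm that it no longer rocks. Leave the straightedge lying flat across the rails, and do not disturb the tube stripper, clip box or label roll.

Things in the scene. Friction and masses are not known exactly. Their poses are not given: they have to be found in the camera images.
- straightedge: loose aluminium straightedge, 0.22 kg: flat bar 180 long (x) x 24 wide x 14 mm high, with an upright grip plate on the middle of its top, 12 thick (x) x 28 wide (y), up to 46 mm above the underside; hold it there. Origin: centre of the underside, z up. Starts flat on the bench in one of two aisles between the blue expressors (up to 273 mm high), roughly along the aisle.
- bed: fixed platen bed behind the expressors: aluminium base 64 (x) x 290 (y -105 to +185) x 20 mm; across it three steel ribs: near rail at y +75, middle rib at 0, far rail at -75 mm. Origin: on the bench under the middle rib, z up. The straightedge goes along the bed's y, its middle over the middle rib. At the +y end the lock nut's sloped boss, y 105 to 180, up to 72 mm high.
- near_rail: fixed outer rail nearer the lock nut, 52 (x) x 20 mm (y); origin: centre of its top face, which is 50 mm above the bench. The expressors' black lever knobs, 180 to 245 mm high, end about 65 mm in front (-x) of the bed's centre line.
- far_rail: fixed outer rail at the other end, same size; origin: centre of its top face, 50 mm above the bench
- middle_rib: middle rib, 52 (x) x 20 mm (y); origin: centre of its top face. It slides vertically with the lock nut: top 49 mm above the bench (1 mm below the rails) when the nut is tight, 8 mm higher for each rad the nut is backed off; starts 3 to 6 mm above the rails. Pressing on it does not move it.
- lock_nut (a joint): angle of the winged lock nut, rad: 0 = tight on its seat (hard stop), grows as it is backed off (anticlockwise seen from outside, so tighten clockwise). Starts at 0.5 to 0.9. Takes about 0.15 N m to turn and stays where it is left; moves out along its axis 5 mm per rad.
- nut_wing (a point): grip point on the lock nut's axis, in its wing. z = the axis, pointing outward, leaning 35 degrees from vertical toward the bed's +y. The wing is a plate 64 mm long along this frame's y, 10 mm thick along its x, from 13 mm above this point to its round flange (46 mm diameter), whose top is 23 mm below this point.
- tube_stripper: roller pliers 58 x 156 x 13 mm, loose, in another aisle; leave alone. Origin: centre of the underside
- clip_box: small open clear box of clips 56 x 81 x 30 mm, loose, in the aisle in front; leave alone. Origin: centre of the underside
- label_roll: roll of blank labels lying flat, 68 mm across, 41 mm high, loose, beside the bed's far end; leave alone. Origin: centre of the underside

How it is judged (in metres and radians):
On the way, in this order (a step that is already met when the one before it is completed fails the run):
1. the straightedge lies across the middle rib, in line with the bed, released (contact force between straightedge and middle_rib above 0.3 N and contact force between the fingers and straightedge below 0.1 N and horizontal distance between straightedge and bed below 0.025 m and angle between the x axis of straightedge and the y axis of bed, either way round below 0.2 rad), for 0.2 s.
2. the end nearer the nut is pressed down onto its rail, and the straightedge has rocked off the far rail (contact force between the fingers and straightedge above 2 N and contact force between near_rail and straightedge above 1.5 N and contact force between far_rail and straightedge below 0.1 N and horizontal distance between the grasp point and near_rail below 0.05 m and angle between the z axis of straightedge and the z axis of bed, either way round above 0.025 rad), for 0.1 s.
3. the far end is pressed down onto its rail, and the straightedge has rocked off the near rail (contact force between the fingers and straightedge above 2 N and contact force between far_rail and straightedge above 1.5 N and contact force between near_rail and straightedge below 0.1 N and horizontal distance between the grasp point and far_rail below 0.05 m and angle between the z axis of straightedge and the z axis of bed, either way round above 0.025 rad), for 0.1 s.
4. the lock nut is run down tight with the straightedge still lying across the rails (value of joint lock_nut below 0.1 rad and horizontal distance between straightedge and bed below 0.03 m and contact force between each of near_rail, far_rail and straightedge above 0.2 N), for 0.2 s.
5. the end nearer the nut is pressed again, and the straightedge stays flat (contact force between the fingers and straightedge above 2 N and contact force between near_rail and straightedge above 1.5 N and horizontal distance between the grasp point and near_rail below 0.05 m and angle between the z axis of straightedge and the z axis of bed, either way round below 0.018 rad), for 0.1 s.
6. the far end is pressed again, and the straightedge stays flat (contact force between the fingers and straightedge above 2 N and contact force between far_rail and straightedge above 1.5 N and horizontal distance between the grasp point and far_rail below 0.05 m and angle between the z axis of straightedge and the z axis of bed, either way round below 0.018 rad), for 0.1 s.
At the end, for the whole second after the job is handed in: the straightedge lies at rest and flat (within 1 degree) on both outer rails, its middle within 30 mm of the bed's middle and within 0.25 rad of the bed's length, and the lock nut is tight (within 0.1 rad) (all of step 4 and angle between the x axis of straightedge and the y axis of bed, either way round below 0.25 rad and angle between the z axis of straightedge and the z axis of bed, either way round below 0.018 rad and linear speed of straightedge below 0.02 m/s); the robot touches nothing.
It fails at once if the tube stripper, the clip box or the label roll is moved by more than 30 mm (distance of any of tube_stripper, clip_box, label_roll from where it was at the start of the episode above 0.03 m).
It also fails if it takes over 72 s, if anything falls off the work surface, if the arm or the gripper's body presses on something with over 40 N, if the wrist force passes 120 N, or if a joint passes its speed limit or range.

## Robot

A 6-joint arm with a two-finger parallel gripper is mounted at the origin on the work surface; the furniture and walls round the work are solid. World frame = base frame: x ahead of the robot, y to its left, z up, the work surface at z = 0. Lengths are in m, angles in degrees, forces in N, time in s.
With the tool pointing down it reaches from about 0.35 to 0.875 m from the base axis. Payload 4.2 kg.
Tool frame: the origin (TCP) lies midway between the tips of the shut fingers; the grasp point (between the pads) lies 19 mm behind it; z points along the fingers, y is the direction in which the jaws open and shut (so a half turn about z gives the same grasp; the last joint's range is limited). The gripper opens to 87 mm and grips with 3 to 60 N. Pads are 19 mm wide; open, the fingers measure 117 mm over their backs; the gripper's body (75 mm by 190 mm) begins 51 mm behind the grasp point.
Start: joints at [89.874, 22.042, 0.453, 0, -68.411, -14.817], TCP at [0.161, 0.604, 0.223] pointing down, gripper open.
Joint ranges: [-179.83, 179.83], [-69.29, 118.12], [-61.27, 80.66], [-181.25, 117.63], [-171.15, -9.14], [-177.46, 177.46]. Speed limits (degrees/s): [159.86, 159.86, 180, 180, 180, 180].

## Interface

Orientations are given as a 3x3 rotation matrix whose columns are the frame's x, y, z axes.
In Python, from station import sense, capture, calibration, finish_job gives the robot as it stands.
- The arm moves only by the tool carry_out, never from a script. Its argument "commands" is one flat list of numbers, 6 for each row, row after row: the shift along the tool's x, y, z in mm, then the turn, a rotation vector about the tool's x, y, z in rad. A call has 1 to 5 rows; each row shifts and turns the pose as measured when the row begins, along the tool's axes as they then stand; what a row does not reach is not made up. A row lasts 1/8 s, in which the tool goes at most 62.5 mm and 10.7 degrees, less where a joint would pass 70% of its speed; a pose out of reach is approached as far as the arm can. A call is refused whole if a number of a shift passes 62.5 or a number of a turn 0.188, either way. A call with a gripper value outside its range is refused whole. "grip" is the finger opening in mm, from 0 to 87, set as the call begins (left out, the last holds). The fingers move at their own pace and stop on an object; the grip force is fixed at half the most. Time passes only in rows, so rows that do not move let the fingers close. It gives the time, the measured TCP pose, the force and the opening at its end, in the units of the state.
- sense(): the state, without advancing time (a new reading comes with each control period).
- capture(name): name is "scene" or "top"; returns the picture (420x560x3 uint8, red, green, blue); there is no depth.
- calibration(name): a dict with "fx", "fy", "cx", "cy" (pixels), "dist" ([k1, k2, p1, p2, k3] as OpenCV has them; the pictures are not rectified), "rvec" (rotation vector, rad) and "tvec" (3), from world to camera coordinates, as OpenCV has them. Camera axes: x right, y down, z forward; pixel columns grow to the right and rows downward; lengths in m; the calibration is good to about 2 mm. A picture is of the moment at which its call begins. calibration takes no time and is no camera call.
- finish_job(): hands the job in, once; it reports no verdict.
The state is a dict: "time_s": time; "joints": joint angles; "joint_velocities": joint speeds; "effort": joint torques, N m; "tcp_pos": TCP position; "ee_rot": TCP orientation; "wrist_force": force on the tool from outside, world axes, zero at the start; "moment": the same for the moment, N m; "gripper_width": opening from 0.0 (shut) to 1.0 (fully open).
Only numpy, scipy, OpenCV 4.12 (cv2) and the standard library are available. Lean on these libraries where they do the work, as an engineer would, in place of code of your own. Each camera call takes 0.05 s, during which the arm holds its last target.

## Working session

There is one attempt and no reset: what is moved stays moved. The work goes in short steps, Python scripts to look and compute and a tool call to move; the robot and the scene stay as the last step left them, time stands still between calls to the robot, and variables do not carry over. Pictures are saved under pics/ and viewed, and the job is handed in when it is done.

Besides the shell and the picture viewer there is one more tool, called after "Call:" as name(argument=value, ...) on one line, values as JSON. carry_out: Moves the arm, as the interface text tells. Its arguments: {"type":"object","properties":{"commands":{"type":"array"},"grip":{"type":"number"}},"required":["commands"]}

```bash
ls; mkdir -p pics
python3 - <<'E'
from station import *
import cv2
for n in ("scene","top"):
    cv2.imwrite(f"pics/{n}0.png",cv2.cvtColor(capture(n),cv2.COLOR_RGB2BGR)); c=calibration(n); print(n,c)
    R=cv2.Rodrigues(__import__('numpy').array(c['rvec']))[0]; print(-R.T@c['tvec'])
print(sense())
E
```

```text
pics
scene {'fx': 388.71114739459904, 'fy': 388.71114739459904, 'cx': 273.7417006850757, 'cy': 209.3477144548957, 'dist': array([0.03599957, 0.        , 0.        , 0.        , 0.        ]), 'rvec': array([ 1.53869623,  1.78643326, -0.89602852]), 'tvec': array([ 0.12115913, -0.2598686 ,  1.51613416])}
[1.38643924 0.06013916 0.67456914]
top {'fx': 444.9800158124312, 'fy': 444.9800158124312, 'cx': 274.9953224164779, 'cy': 212.9429601675748, 'dist': array([-0.13345121,  0.        ,  0.        ,  0.        ,  0.        ]), 'rvec': array([ 2.18983031, -2.18108564,  0.09250543]), 'tvec': array([-0.05637678,  0.5196229 ,  0.98181042])}
[ 0.44243227 -0.04714329  1.01939649]
{'time_s': 0.1, 'joints': array([ 8.98748086e+01,  2.20883641e+01,  3.89059885e-01, -2.52665485e-02,
       -6.84116511e+01, -1.48167145e+01]), 'joint_velocities': array([ 0.00177884, -0.10486684,  0.10105763,  0.02141721,  0.0089764 ,
       -0.08324253]), 'effort': array([ 6.57645501e-05, -3.91692102e+01,  1.87933713e+01,  4.23181415e+00,
        1.34164339e-02, -6.94660116e-05]), 'tcp_pos': array([0.16099305, 0.60336295, 0.22155788]), 'ee_rot': array([[ 9.66145825e-01, -2.57996267e-01, -4.14280252e-04],
       [-2.57996581e-01, -9.66143891e-01, -1.93560053e-03],
       [ 9.91233771e-05,  1.97695526e-03, -9.99998041e-01]]), 'wrist_force': array([ 0.14591641, -0.30542807, -0.31265892]), 'moment': array([-0.01064338,  0.01877169,  0.00718404]), 'gripper_width': 0.9979659482906251}
```

View pics/scene0.png

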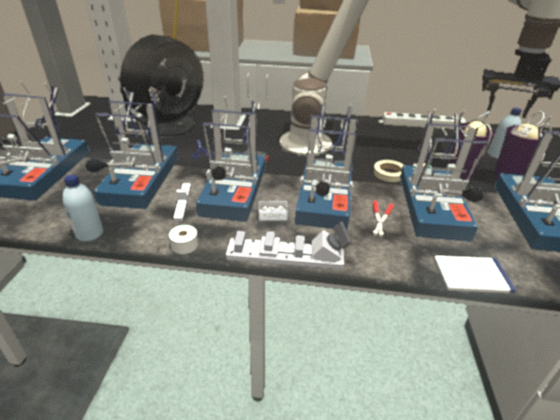

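View pics/top0.png

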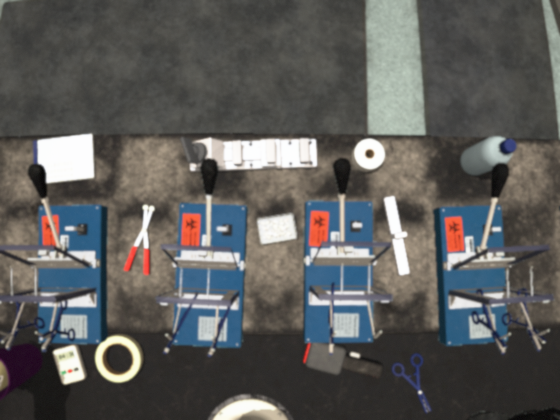

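The top view shows the straightedge in the aisle around (397,235), the bed at (205–316, 140–168) with the nut at about (195,150), and the roll at (369,153). The stripper is at (140,240) and the clip box at (277,228). Next I'll zoom in.

```bash
cat > h.py <<'E'
import numpy as np, cv2
from station import *
def C(n):
    c=calibration(n);K=np.array([[c['fx'],0,c['cx']],[0,c['fy'],c['cy']],[0,0,1]]);R=cv2.Rodrigues(np.array(c['rvec']))[0]
    return K,np.array(c['dist']),R,np.array(c['tvec'])
def ray(n,uv):
    K,d,R,t=C(n);p=cv2.undistortPoints(np.array(uv,float).reshape(-1,1,2),K,d).reshape(-1,2)
    return -R.T@t,(R.T@np.c_[p,np.ones(len(p))].T).T
def onz(n,uv,z):
    o,d=ray(n,uv);return o+d*((z-o[2])/d[:,2])[:,None]
def proj(n,P):
    K,d,R,t=C(n);return cv2.projectPoints(np.array(P,float).reshape(-1,1,3),cv2.Rodrigues(R)[0],t,K,d)[0].reshape(-1,2)
def crop(n,x0,y0,x1,y1,s,name):
    im=cv2.cvtColor(capture(n),cv2.COLOR_RGB2BGR)
    cv2.imwrite('pics/'+name,cv2.resize(im[y0:y1,x0:x1],None,fx=s,fy=s,interpolation=cv2.INTER_CUBIC))
E
python3 - <<'E'
from h import *
crop('top',175,125,325,175,5,'a.png')
crop('scene',215,215,355,275,5,'b.png')
crop('top',340,130,430,290,3.7,'c.png')
crop('scene',150,170,220,260,6,'d.png')
E
```

```text
(no output)
```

View pics/a.png

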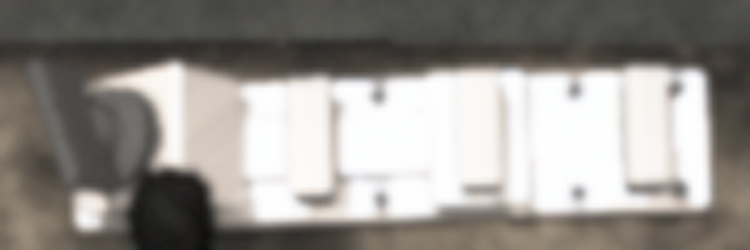

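View pics/b.png

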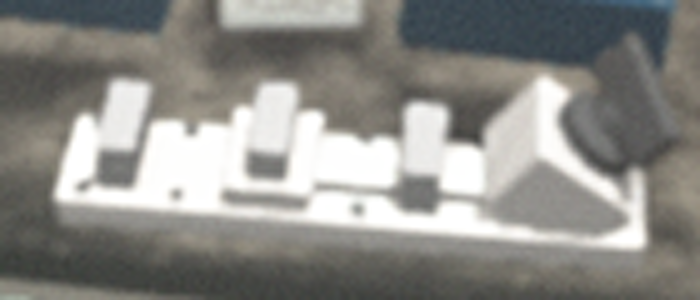

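View pics/c.png

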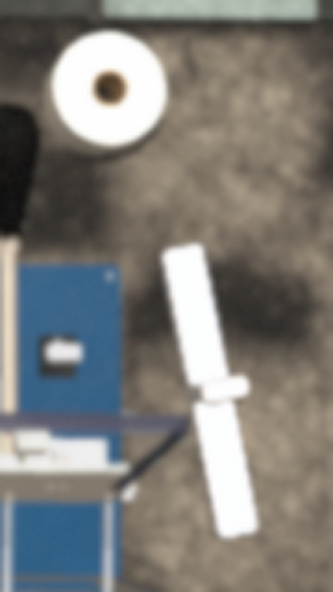

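View pics/d.png

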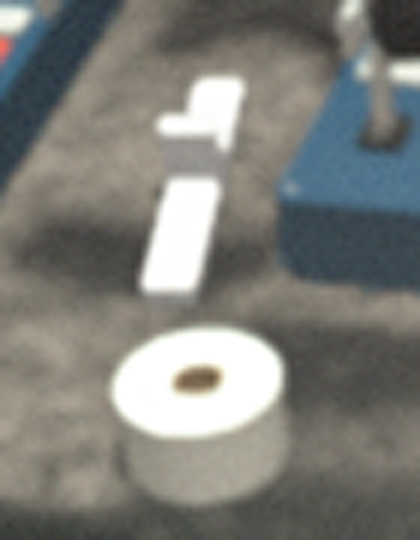

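Crop c shows the bar from (184,248) to (237,535) with the grip plate at (225,388). Crop a shows the rib tops at about (311,138), (480,132) and (647,128). Crop b shows the wing plate from (635,40) to (640,160).

```bash
python3 - <<'E'
from h import *
np.set_printoptions(precision=4,suppress=True)
f=lambda pts,x0,y0,s:[(x0+(a+.5)/s-.5,y0+(b+.5)/s-.5) for a,b in pts]
print('bar',onz('top',f([(184,246),(237,536)],340,130,3.7),.014))
print('bar corners',onz('top',f([(163,250),(202,244),(217,537),(258,528)],340,130,3.7),.014))
print('grip',onz('top',f([(225,388)],340,130,3.7),.046))
print('rails',onz('top',f([(311,138),(647,128)],175,125,5),.05), onz('top',f([(480,132)],175,125,5),.054))
print('base',onz('top',f([(705,70),(710,210),(75,230)],175,125,5),.02))
print('scene rails',onz('scene',f([(424,140),(126,115)],215,215,5),.05),onz('scene',f([(273,120)],215,215,5),.054))
print('scene base R/L bottom corners z=.02',onz('scene',f([(645,245),(55,205)],215,215,5),.02))
print('bar scene',onz('scene',f([(170,292),(224,78)],150,170,6),.014))
print('roll',onz('top',f([(110,88)],340,130,3.7),.041))
# knob / expressors
print('blue R edge of exp3, z~.06 ', onz('top',[(372,200),(372,330),(305,200)],.06), onz('top',[(440,205)],.06))
E
cat > tri.py <<'E'
from h import *
def tri(u1,u2):
    o1,d1=ray('top',[u1]);o2,d2=ray('scene',[u2]);d1=d1[0]/np.linalg.norm(d1);d2=d2[0]/np.linalg.norm(d2)
    A=np.c_[d1,-d2];s=np.linalg.lstsq(A,o2-o1,rcond=None)[0];p,q=o1+s[0]*d1,o2+s[1]*d2
    return (p+q)/2,np.linalg.norm(p-q)
E
python3 - <<'E'
from h import *
crop('top',180,135,225,180,15,'e.png')
crop('scene',305,215,355,270,12,'f.png')
E
```

```text
bar [[ 0.5602 -0.3171  0.014 ]
 [ 0.3809 -0.3482  0.014 ]]
bar corners [[ 0.5576 -0.3037  0.014 ]
 [ 0.5616 -0.3285  0.014 ]
 [ 0.3804 -0.3355  0.014 ]
 [ 0.3857 -0.3615  0.014 ]]
grip [[ 0.4711 -0.3322  0.046 ]]
rails [[ 0.6521  0.031   0.05  ]
 [ 0.6574 -0.1179  0.05  ]] [[ 0.6542 -0.0439  0.054 ]]
base [[ 0.6914 -0.1469  0.02  ]
 [ 0.6262 -0.1487  0.02  ]
 [ 0.6159  0.1408  0.02  ]]
scene rails [[ 0.6561  0.0326  0.05  ]
 [ 0.6608 -0.1157  0.05  ]] [[ 0.6577 -0.0423  0.054 ]]
scene base R/L bottom corners z=.02 [[ 0.6812  0.1436  0.02  ]
 [ 0.6988 -0.1442  0.02  ]]
bar scene [[ 0.5644 -0.3131  0.014 ]
 [ 0.38   -0.348   0.014 ]]
roll [[ 0.6536 -0.2661  0.041 ]]
blue R edge of exp3, z~.06  [[ 0.546  -0.2659  0.06  ]
 [ 0.2644 -0.2642  0.06  ]
 [ 0.5452 -0.119   0.06  ]] [[ 0.536  -0.4193  0.06  ]]
```

View pics/e.png

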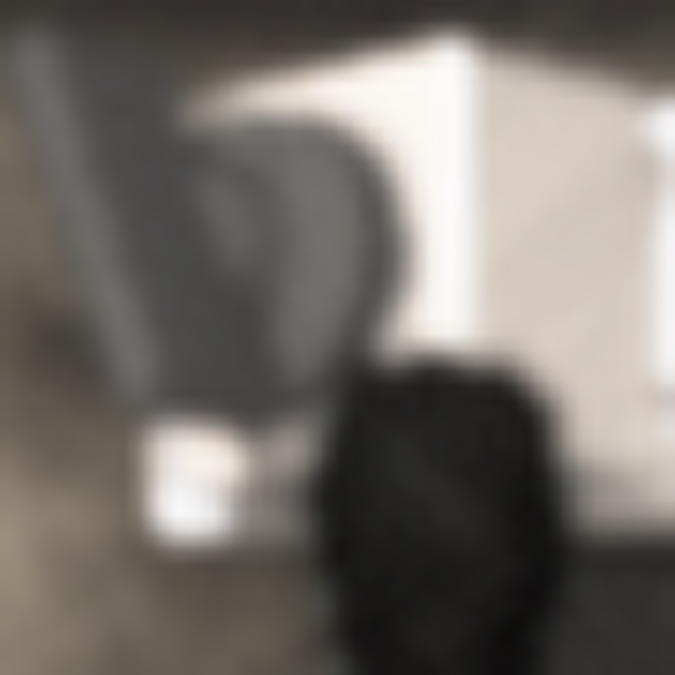

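View pics/f.png

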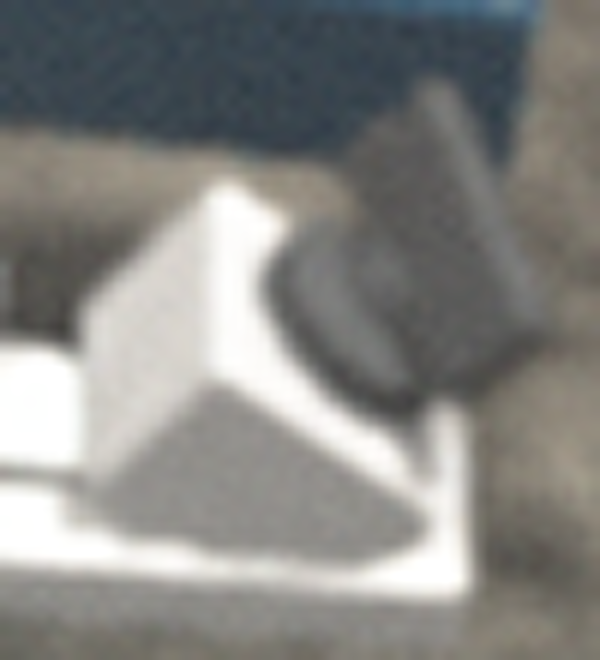

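Run:
```python
from tri import *
np.set_printoptions(precision=4,suppress=True)
t=lambda a,b:(180+(a+.5)/15-.5,135+(b+.5)/15-.5)
s=lambda a,b:(305+(a+.5)/12-.5,215+(b+.5)/12-.5)
A,ea=tri(t(135,398),s(432,85));B,eb=tri(t(32,40),s(535,325))
print(A,ea,B,eb,(A+B)/2,np.linalg.norm(B-A))
yaw=np.radians(2.1);by=np.array([-np.sin(yaw),np.cos(yaw),0]);ax=np.sin(np.radians(35))*by+np.array([0,0,np.cos(np.radians(35))])
# plane frame: u = bed x, v = perpendicular to axis toward down +y
bx=np.array([np.cos(yaw),np.sin(yaw),0]);v=np.cross(ax,bx)
d=(B-A);print('axis',ax,'d along ax,bx,v',d@ax,d@bx,d@v, 'ang',np.degrees(np.arctan2(d@v,d@bx)))
pt=(A+B)/2-ax*.013;print('nutpoint',pt)
c=np.array([.6555,-.0432,0]);r=pt-c;print('in bed',r@bx,r@by,r[2])
print('frame ends', [onz('top',[(388,242)],z)[0] for z in (.2,.27)],[onz('top',[(432,268)],z)[0] for z in (.2,.27)])
```

```text
[0.6221 0.1275 0.1012] 0.0014992138156184592 [0.6771 0.1478 0.0867] 0.000930808651169546 [0.6496 0.1377 0.094 ] 0.060347221616143656
axis [-0.021   0.5732  0.8192] d along ax,bx,v -0.0013619818150300126 0.055684982850984666 0.023218846810490548 ang 22.63456649621538
nutpoint [0.6499 0.1302 0.0833]
in bed 0.000709880777611518 0.17349462116866926 0.08330500651637951
frame ends [array([ 0.4527, -0.2632,  0.2   ]), array([ 0.4518, -0.2448,  0.27  ])] [array([ 0.4039, -0.347 ,  0.2   ]), array([ 0.4072, -0.3214,  0.27  ])]
```

Run:
```python
from h import *
crop('top',300,180,530,350,3.4,'g.png')
crop('scene',80,80,240,220,5,'i.png')
```

```text
(no output)
```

View pics/g.png

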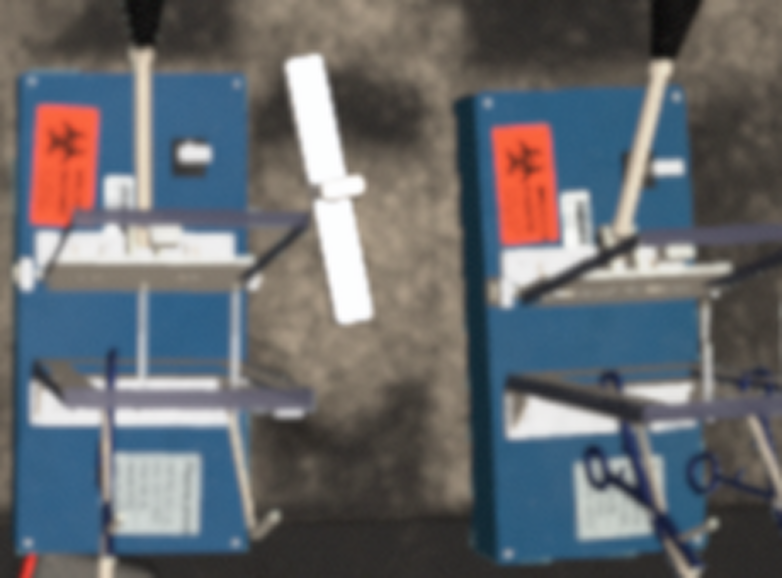

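View pics/i.png

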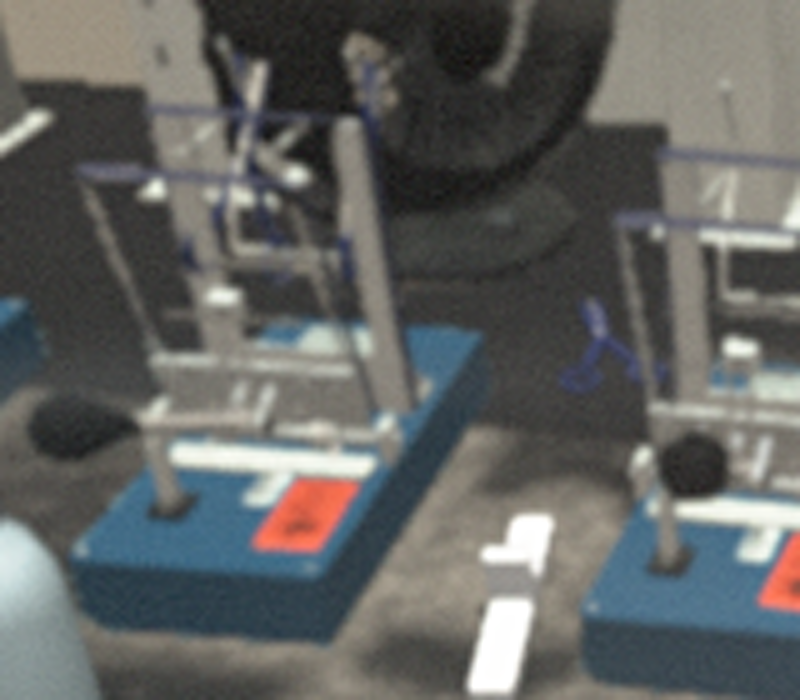

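```bash
cat > pl.py <<'E'
from h import *
from scipy.spatial.transform import Rotation as Ro
def Rd(psi):
    p=np.radians(psi);y=np.array([np.cos(p),np.sin(p),0]);z=np.array([0,0,-1.]);return np.c_[np.cross(y,z),y,z]
def plan(pos,R,n,cyl=False,turn=None,show=5):
    """turn: if given, total tool-z turn (deg) done in n rows about tool z, ending at R"""
    s=sense();p0=s['tcp_pos'];R0=s['ee_rot'];pos=np.array(pos,float)
    rv=None
    d=Ro.from_matrix(R0.T@R).as_rotvec()
    if turn is not None:
        Rz=R@Ro.from_euler('z',-turn,degrees=True).as_matrix()
        d0=Ro.from_matrix(R0.T@Rz).as_rotvec()
    ps=[];Rs=[]
    for k in range(n+1):
        f=k/n
        if cyl:
            r0,a0=np.hypot(*p0[:2]),np.arctan2(p0[1],p0[0]);r1,a1=np.hypot(*pos[:2]),np.arctan2(pos[1],pos[0])
            r=r0+f*(r1-r0);a=a0+f*(a1-a0);ps.append(np.array([r*np.cos(a),r*np.sin(a),p0[2]+f*(pos[2]-p0[2])]))
        else: ps.append(p0+f*(pos-p0))
        if turn is None: Rs.append(R0@Ro.from_rotvec(d*f).as_matrix())
        else: Rs.append(R0@Ro.from_rotvec(d0*f).as_matrix()@Ro.from_euler('z',turn*f,degrees=True).as_matrix())
    for k in range(min(n,show)):
        sh=Rs[k].T@(ps[k+1]-ps[k])*1000;ro=Ro.from_matrix(Rs[k].T@Rs[k+1]).as_rotvec()
        print(', '.join('%.1f'%v for v in sh),', ',', '.join('%.3f'%v for v in ro))
def st():
    s=sense();print('t',round(s['time_s'],3),'tcp',s['tcp_pos'].round(4),'yaw',np.degrees(np.arctan2(s['ee_rot'][1,1],s['ee_rot'][0,1])).round(1),'z',s['ee_rot'][:,2].round(3),'F',s['wrist_force'].round(1),'j',s['joints'].round(1),'w',round(s['gripper_width']*87,1))
E
python3 - <<'E'
from pl import *
# rotate tool z by +245-> first up
plan([.16,.604,.38],Rd(-105-40),4,turn=40)
E
```

```text
-0.3, 0.0, -39.4 ,  0.000, 0.000, 0.175
-0.3, 0.1, -39.4 ,  0.000, -0.000, 0.175
-0.3, 0.1, -39.4 ,  0.000, -0.000, 0.175
-0.2, 0.2, -39.4 ,  0.000, -0.000, 0.175
```

Call:
carry_out(commands=[0, 0, -40, 0, 0, 0.175, 0, 0, -40, 0, 0, 0.175, 0, 0, -40, 0, 0, 0.175, 0, 0, -40, 0, 0, 0.175], grip=87)

```text
time_s: 1.0
tcp_pos: [0.1609, 0.6024, 0.3826]
ee_rot: [[0.554, -0.833, -0.001], [-0.832, -0.554, -0.01], [0.008, 0.007, -1.0]]
wrist_force: [0.3, 1.9, 0.2]
gripper_width: 1.001
```

Run:
```python
from pl import *
st()
y=np.degrees(np.arctan2(sense()['ee_rot'][1,1],sense()['ee_rot'][0,1]))
turn=(y-10)%360
print(turn)
plan([.472,-.332,.38],Rd(10),24,cyl=True,turn=turn)
```

```text
t 1.0 tcp [0.1609 0.6024 0.3826] yaw -146.4 z [-0.001 -0.01  -1.   ] F [0.3 1.9 0.2] j [ 89.9  19.   18.3  -0.1 -89.8 -56.2] w 87.1
203.63930765561653
39.9, -30.0, 0.2 ,  0.000, -0.000, 0.148
37.7, -32.5, 0.2 ,  0.000, -0.000, 0.148
35.3, -34.9, 0.3 ,  0.000, -0.000, 0.148
32.7, -37.1, 0.3 ,  0.000, -0.000, 0.148
30.0, -39.1, 0.3 ,  0.000, -0.000, 0.148
```

Run:
```python
from pl import *
plan([.472,-.332,.38],Rd(-170),20,cyl=True,turn=23.6,show=20)
```

```text
48.2, -35.5, 0.3 ,  0.000, -0.000, 0.021
50.5, -31.7, 0.3 ,  0.000, -0.000, 0.021
52.6, -27.7, 0.3 ,  0.000, -0.000, 0.021
54.3, -23.5, 0.4 ,  0.000, -0.000, 0.021
55.7, -19.3, 0.4 ,  0.000, -0.000, 0.021
56.8, -15.0, 0.4 ,  0.000, -0.000, 0.021
57.5, -10.6, 0.4 ,  0.000, -0.000, 0.021
58.0, -6.2, 0.4 ,  0.000, -0.000, 0.021
58.0, -1.8, 0.4 ,  0.000, -0.000, 0.021
57.8, 2.6, 0.4 ,  0.000, -0.000, 0.021
57.2, 6.9, 0.4 ,  0.000, -0.000, 0.021
56.3, 11.2, 0.4 ,  0.000, -0.000, 0.021
55.1, 15.4, 0.4 ,  0.000, -0.000, 0.021
53.5, 19.4, 0.3 ,  0.000, -0.000, 0.021
51.7, 23.3, 0.3 ,  0.000, -0.000, 0.021
49.6, 27.0, 0.3 ,  0.000, -0.000, 0.021
47.2, 30.6, 0.2 ,  0.000, -0.000, 0.021
44.6, 33.9, 0.2 ,  0.000, -0.000, 0.021
41.8, 37.1, 0.2 ,  0.000, -0.000, 0.021
38.7, 40.0, 0.2 ,  0.000, -0.000, 0.021
```

Call:
carry_out(commands=[48, -36, 0, 0, 0, 0.02, 50, -32, 0, 0, 0, 0.02, 52, -28, 0, 0, 0, 0.02, 54, -24, 0, 0, 0, 0.02, 56, -19, 0, 0, 0, 0.02])

```text
time_s: 1.62
tcp_pos: [0.418, 0.4536, 0.3867]
ee_rot: [[0.472, -0.881, 0.0], [-0.881, -0.472, -0.001], [0.001, 0.0, -1.0]]
wrist_force: [0.7, 0.4, -0.4]
gripper_width: 1.004
```

Call:
carry_out(commands=[57, -15, 0, 0, 0, 0.02, 57, -11, 0, 0, 0, 0.02, 58, -6, 0, 0, 0, 0.02, 58, -2, 0, 0, 0, 0.02, 58, 2, 0, 0, 0, 0.02])

```text
time_s: 2.25
tcp_pos: [0.577, 0.2012, 0.3857]
ee_rot: [[0.379, -0.926, -0.0], [-0.926, -0.379, -0.001], [0.001, 0.001, -1.0]]
wrist_force: [0.9, 0.8, 0.6]
gripper_width: 1.0
```

Run:
```python
from pl import *
st()
y=np.degrees(np.arctan2(sense()['ee_rot'][1,1],sense()['ee_rot'][0,1]))
plan([.472,-.332,.37],Rd(-170),11,cyl=True,turn=(y+170),show=20)
```

```text
t 2.25 tcp [0.577  0.2012 0.3857] yaw -157.8 z [-0.    -0.001 -1.   ] F [0.9 0.8 0.6] j [ 34.4  17.3  16.3   0.1 -89.  -12.2] w 87.0
52.0, 8.1, 1.5 ,  0.000, -0.000, 0.019
51.1, 11.5, 1.5 ,  0.000, -0.000, 0.019
49.9, 14.8, 1.5 ,  0.000, -0.000, 0.019
48.6, 18.1, 1.5 ,  0.000, -0.000, 0.019
47.0, 21.2, 1.5 ,  0.000, -0.000, 0.019
45.3, 24.2, 1.5 ,  0.000, -0.000, 0.019
43.3, 27.0, 1.5 ,  0.000, -0.000, 0.019
41.2, 29.7, 1.4 ,  0.000, -0.000, 0.019
38.9, 32.2, 1.4 ,  0.000, -0.000, 0.019
36.5, 34.6, 1.4 ,  0.000, -0.000, 0.019
33.9, 36.7, 1.4 ,  0.000, -0.000, 0.019
```

Motion tracks well.

Call:
carry_out(commands=[52, 8, 1.5, 0, 0, 0.02, 51, 11.5, 1.5, 0, 0, 0.02, 50, 15, 1.5, 0, 0, 0.02, 48.5, 18, 1.5, 0, 0, 0.02, 47, 21, 1.5, 0, 0, 0.02])

```text
time_s: 2.88
tcp_pos: [0.5933, -0.0659, 0.3773]
ee_rot: [[0.28, -0.96, -0.001], [-0.96, -0.28, -0.002], [0.001, 0.001, -1.0]]
wrist_force: [-0.1, 0.0, -0.1]
gripper_width: 0.998
```

Call:
carry_out(commands=[45, 24, 1.5, 0, 0, 0.02, 43, 27, 1.5, 0, 0, 0.02, 41, 30, 1.5, 0, 0, 0.02, 39, 32, 1.5, 0, 0, 0.02, 36, 35, 1.5, 0, 0, 0.02])

```text
time_s: 3.5
tcp_pos: [0.4959, -0.3067, 0.3693]
ee_rot: [[0.179, -0.984, -0.001], [-0.984, -0.179, -0.002], [0.001, 0.001, -1.0]]
wrist_force: [0.1, -0.9, -0.2]
gripper_width: 0.999
```

Run:
```python
from pl import *
st()
plan([.471,-.332,.35],Rd(-170),2)
```

```text
t 3.5 tcp [ 0.4959 -0.3067  0.3693] yaw -169.7 z [-0.001 -0.002 -1.   ] F [ 0.1 -0.9 -0.2] j [-15.8  14.4  10.    0.1 -85.6  26.1] w 86.9
10.2, 14.5, 9.7 ,  0.001, -0.001, 0.003
10.2, 14.5, 9.7 ,  0.001, -0.001, 0.003
```

Call:
carry_out(commands=[10, 14.5, 10, 0, 0, 0.003, 10, 14.5, 10, 0, 0, 0.003, 0, 0, 20, 0, 0, 0, 0, 0, 40, 0, 0, 0, 0, 0, 40, 0, 0, 0])

```text
time_s: 4.12
tcp_pos: [0.4696, -0.3344, 0.2482]
ee_rot: [[0.171, -0.985, 0.006], [-0.985, -0.171, -0.004], [0.005, -0.006, -1.0]]
wrist_force: [0.2, 1.1, 0.0]
gripper_width: 1.003
```

Run:
```python
from pl import *
st()
plan([.471,-.332,.1],Rd(-170),4)
im=cv2.cvtColor(capture('scene'),cv2.COLOR_RGB2BGR);cv2.imwrite('pics/j.png',cv2.resize(im[60:260,80:280],None,fx=3,fy=3,interpolation=2))
```

```text
t 4.125 tcp [ 0.4696 -0.3344  0.2482] yaw -170.1 z [ 0.006 -0.004 -1.   ] F [0.2 1.1 0. ] j [-19.3  16.1  -4.6   0.1 -68.9  29.1] w 87.3
-0.7, -0.2, 37.1 ,  -0.001, -0.001, -0.001
-0.7, -0.3, 37.1 ,  -0.001, -0.001, -0.001
-0.6, -0.3, 37.1 ,  -0.001, -0.001, -0.001
-0.6, -0.4, 37.1 ,  -0.001, -0.001, -0.001
```

View pics/j.png

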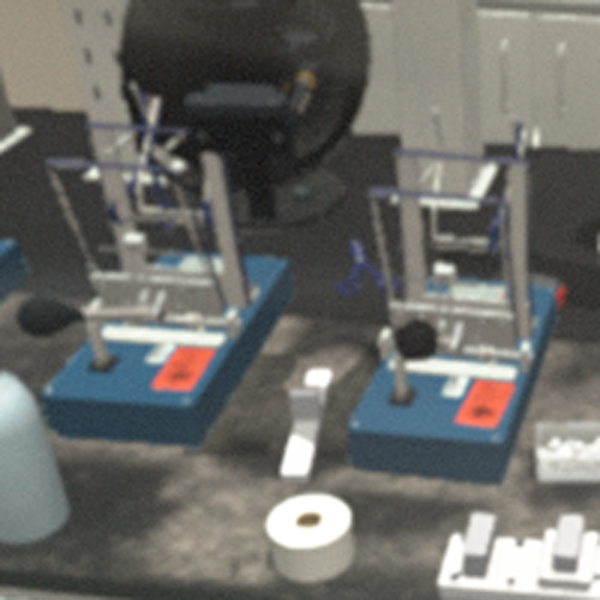

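The gripper is centred over the aisle at about (235,130). It is above the straightedge's plate at (308,380) and clear of the frames, so I'll descend.

Call:
carry_out(commands=[-1, 0, 37, 0, -0.004, 0, -0.5, 0, 37, 0, 0, 0, -0.5, 0, 37, 0, 0, 0, -0.5, 0, 37, 0, 0, 0, 0, 0, 0, 0, 0, 0])

```text
time_s: 4.8
tcp_pos: [0.4674, -0.3271, 0.0912]
ee_rot: [[0.177, -0.984, -0.005], [-0.984, -0.177, 0.005], [-0.006, 0.004, -1.0]]
wrist_force: [-0.5, -0.7, 1.1]
gripper_width: 1.0
```

Run:
```python
from pl import *
st()
plan([.471,-.332,.02],Rd(-170),3)
im=cv2.cvtColor(capture('scene'),cv2.COLOR_RGB2BGR);cv2.imwrite('pics/k.png',cv2.resize(im[110:240,130:260],None,fx=4.5,fy=4.5,interpolation=2))
```

```text
t 4.8 tcp [ 0.4674 -0.3271  0.0912] yaw -169.8 z [-0.005  0.005 -1.   ] F [-0.5 -0.7  1.1] j [-18.8  24.3 -16.8  -0.3 -49.3  29.2] w 87.0
2.0, -1.0, 23.7 ,  0.001, 0.002, 0.001
1.9, -0.9, 23.7 ,  0.001, 0.002, 0.001
1.9, -0.9, 23.7 ,  0.001, 0.002, 0.001
```

View pics/k.png

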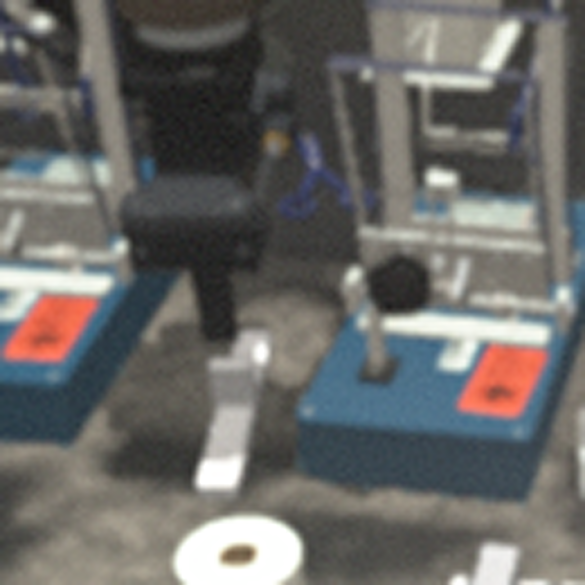

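Call:
carry_out(commands=[2, -1, 24, 0, 0.002, 0, 2, -1, 24, 0, 0.002, 0, 1.5, -1, 20, 0, 0, 0, 0, 0, 0, 0, 0, 0])

```text
time_s: 5.35
tcp_pos: [0.4818, -0.3359, 0.0345]
ee_rot: [[0.183, -0.983, 0.018], [-0.983, -0.183, -0.01], [0.013, -0.016, -1.0]]
wrist_force: [0.0, 0.5, -0.1]
gripper_width: 1.003
```

Run:
```python
from pl import *
st()
plan([.471,-.332,.0185],Rd(-170),1)
```

```text
t 5.35 tcp [ 0.4818 -0.3359  0.0345] yaw -169.5 z [ 0.018 -0.01  -1.   ] F [ 0.   0.5 -0.1] j [-19.   29.2 -18.8   0.3 -40.9  29.3] w 87.2
-6.0, 10.2, 15.7 ,  -0.016, -0.013, 0.009
```

Call:
carry_out(commands=[-4, 7, 7, -0.01, -0.009, 0.005, -2, 3, 8.5, -0.005, -0.004, 0.003, 0, 0, 0, 0, 0, 0])

```text
time_s: 5.72
tcp_pos: [0.473, -0.3325, 0.0222]
ee_rot: [[0.176, -0.984, 0.006], [-0.984, -0.176, -0.002], [0.003, -0.006, -1.0]]
wrist_force: [0.2, 0.6, 0.2]
gripper_width: 1.001
```

Run:
```python
from pl import *
st()
plan([.471,-.332,.0185],Rd(-170),1)
```

```text
t 5.725 tcp [ 0.473  -0.3325  0.0222] yaw -169.9 z [ 0.006 -0.002 -1.   ] F [0.2 0.6 0.2] j [-19.1  29.8 -19.9   0.  -39.9  29.2] w 87.1
-0.9, 1.9, 3.7 ,  -0.006, -0.003, 0.002
```

Call:
carry_out(commands=[-1, 2, 3, -0.006, -0.003, 0, 0, 0, 0, 0, 0, 0])

```text
time_s: 5.98
tcp_pos: [0.4711, -0.332, 0.0195]
ee_rot: [[0.176, -0.984, 0.0], [-0.984, -0.176, -0.001], [0.001, -0.0, -1.0]]
wrist_force: [0.4, 0.1, -0.1]
gripper_width: 0.999
```

Call:
carry_out(commands=[0, 0, 0, 0, 0, 0, 0, 0, 0, 0, 0, 0, 0, 0, 0, 0, 0, 0, 0, 0, 0, 0, 0, 0, 0, 0, 0, 0, 0, 0], grip=0)

```text
time_s: 6.6
tcp_pos: [0.4714, -0.3322, 0.0197]
ee_rot: [[0.176, -0.984, 0.001], [-0.984, -0.176, -0.001], [0.001, -0.001, -1.0]]
wrist_force: [-0.3, -0.8, -0.7]
gripper_width: 0.515
```

Run:
```python
from pl import *
st()
plan([.471,-.332,.12],Rd(-170),4)
```

```text
t 6.6 tcp [ 0.4714 -0.3322  0.0197] yaw -169.9 z [ 0.001 -0.001 -1.   ] F [-0.3 -0.8 -0.7] j [-19.1  30.  -20.    0.1 -39.9  29.2] w 44.8
-0.0, 0.1, -25.1 ,  -0.000, -0.000, 0.001
-0.0, 0.1, -25.1 ,  -0.000, -0.000, 0.001
-0.0, 0.1, -25.1 ,  -0.000, -0.000, 0.001
-0.1, 0.1, -25.1 ,  -0.000, -0.000, 0.001
```

Call:
carry_out(commands=[0, 0, 0, 0, 0, 0, 0, 0, 0, 0, 0, 0, 0, 0, 0, 0, 0, 0, 0, 0, 0, 0, 0, 0, 0, 0, 0, 0, 0, 0])

```text
time_s: 7.22
tcp_pos: [0.4715, -0.3322, 0.0197]
ee_rot: [[0.176, -0.984, 0.001], [-0.984, -0.176, -0.001], [0.001, -0.001, -1.0]]
wrist_force: [0.6, -0.6, -0.2]
gripper_width: 0.137
```

Call:
carry_out(commands=[0, 0, 0, 0, 0, 0, 0, 0, 0, 0, 0, 0, 0, 0, -5, 0, 0, 0, 0, 0, -25, 0, 0, 0, 0, 0, -25, 0, 0, 0])

```text
time_s: 7.85
tcp_pos: [0.4684, -0.3308, 0.073]
ee_rot: [[0.175, -0.985, -0.007], [-0.985, -0.175, 0.003], [-0.004, 0.007, -1.0]]
wrist_force: [1.2, -0.5, -1.6]
gripper_width: 0.133
```

Run:
```python
from pl import *
st()
plan([.471,-.332,.3],Rd(-170),5)
im=cv2.cvtColor(capture('scene'),cv2.COLOR_RGB2BGR);cv2.imwrite('pics/l.png',cv2.resize(im[110:240,130:260],None,fx=4.5,fy=4.5,interpolation=2))
```

```text
t 7.85 tcp [ 0.4684 -0.3308  0.073 ] yaw -169.9 z [-0.007  0.003 -1.   ] F [ 1.2 -0.5 -1.6] j [-19.1  25.9 -17.5  -0.  -47.1  29.2] w 11.6
0.1, -0.2, -45.4 ,  0.001, 0.001, 0.000
0.2, -0.2, -45.4 ,  0.001, 0.001, 0.000
0.2, -0.3, -45.4 ,  0.001, 0.001, 0.000
0.2, -0.3, -45.4 ,  0.001, 0.001, 0.000
0.3, -0.4, -45.4 ,  0.001, 0.001, 0.000
```

View pics/l.png

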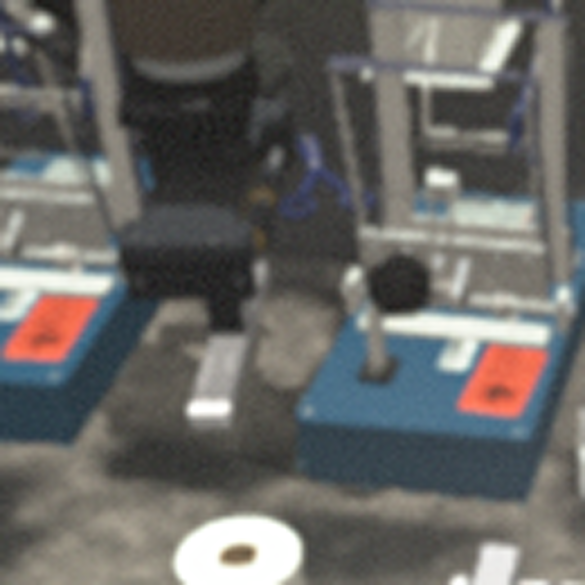

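The bar is held level and lifted, with the opening at 11.6 mm. I'll raise it above the expressors.

Call:
carry_out(commands=[0, 0, -45, 0, 0.002, 0, 0, 0, -50, 0, 0, 0, 0, 0, -55, 0, 0, 0, 0, 0, -55, 0, 0, 0, 0, 0, -55, 0, 0, 0])

```text
time_s: 8.52
tcp_pos: [0.4676, -0.3295, 0.3361]
ee_rot: [[0.174, -0.985, -0.015], [-0.985, -0.174, 0.007], [-0.009, 0.014, -1.0]]
wrist_force: [2.2, -0.7, -2.0]
gripper_width: 0.135
```

Run:
```python
from pl import *
st()
plan([.6556,-.0432,.35],Rd(-87.9),10,cyl=True,turn=-82,show=10)
```

```text
t 8.525 tcp [ 0.4676 -0.3295  0.3361] yaw -170.0 z [-0.015  0.007 -1.   ] F [ 2.2 -0.7 -2. ] j [-19.   14.1   5.2  -0.1 -82.   29. ] w 11.7
-17.0, -27.9, -1.6 ,  0.001, 0.001, -0.143
-14.8, -29.7, -1.6 ,  0.001, 0.001, -0.143
-12.4, -31.2, -1.5 ,  0.001, 0.001, -0.143
-9.8, -32.6, -1.5 ,  0.001, 0.001, -0.143
-7.1, -33.8, -1.5 ,  0.001, 0.002, -0.143
-4.3, -34.7, -1.4 ,  0.000, 0.002, -0.143
-1.3, -35.4, -1.4 ,  0.000, 0.002, -0.143
1.7, -35.8, -1.4 ,  -0.000, 0.002, -0.143
4.9, -36.0, -1.4 ,  -0.000, 0.002, -0.143
8.0, -35.9, -1.4 ,  -0.001, 0.002, -0.143
```

Call:
carry_out(commands=[-17, -28, -2, 0, 0.001, -0.143, -15, -30, -2, 0, 0.001, -0.143, -12, -31, -2, 0, 0.001, -0.143, -10, -33, -1, 0, 0.001, -0.143, -7, -34, -1, 0, 0.001, -0.143])

```text
time_s: 9.15
tcp_pos: [0.5814, -0.2021, 0.3465]
ee_rot: [[0.788, -0.615, -0.005], [-0.615, -0.788, 0.002], [-0.005, 0.002, -1.0]]
wrist_force: [0.4, -0.3, -2.3]
gripper_width: 0.136
```

Call:
carry_out(commands=[-4, -35, -1, 0, 0.001, -0.143, -1, -35, -1, 0, 0.001, -0.143, 2, -36, -1, 0, 0.001, -0.143, 5, -36, -1, 0, 0.001, -0.143, 8, -36, -1, 0, 0.001, -0.143])

```text
time_s: 9.78
tcp_pos: [0.6553, -0.0327, 0.3444]
ee_rot: [[0.997, 0.075, -0.011], [0.075, -0.997, 0.003], [-0.011, -0.004, -1.0]]
wrist_force: [0.6, -0.5, -2.4]
gripper_width: 0.134
```

Run:
```python
from pl import *
st()
plan([.6556,-.0432,.3],Rd(-87.9),3)
```

```text
t 9.775 tcp [ 0.6553 -0.0327  0.3444] yaw -85.7 z [-0.011  0.003 -1.   ] F [ 0.6 -0.5 -2.4] j [ 11.1  22.8  18.8  -0.3 -86.5  83.2] w 11.6
-0.0, 3.6, 14.8 ,  -0.001, 0.004, 0.013
-0.0, 3.5, 14.8 ,  -0.001, 0.004, 0.013
-0.0, 3.5, 14.8 ,  -0.001, 0.004, 0.013
```

Call:
carry_out(commands=[0, 3.5, 15, 0, 0.004, 0.013, 0, 3.5, 15, 0, 0.004, 0.013, 0, 3.5, 40, 0, 0.003, 0.013, 0, 0, 50, 0, 0, 0, 0, 0, 50, 0, 0, 0])

```text
time_s: 10.4
tcp_pos: [0.6572, -0.0378, 0.169]
ee_rot: [[0.999, 0.041, 0.004], [0.041, -0.999, 0.007], [0.005, -0.006, -1.0]]
wrist_force: [-0.5, 0.5, -2.1]
gripper_width: 0.136
```

Run:
```python
from pl import *
st()
plan([.6556,-.0432,.115],Rd(-87.9),3)
```

```text
t 10.4 tcp [ 0.6572 -0.0378  0.169 ] yaw -87.6 z [ 0.004  0.007 -1.   ] F [-0.5  0.5 -2.1] j [ 10.6  27.3   1.1  -0.4 -63.5  81.9] w 11.8
-0.7, 1.9, 18.0 ,  -0.002, -0.002, 0.002
-0.7, 1.8, 18.0 ,  -0.002, -0.002, 0.002
-0.6, 1.8, 18.0 ,  -0.002, -0.002, 0.002
```

Call:
carry_out(commands=[-0.7, 2, 18, -0.003, -0.002, 0.002, -0.6, 2, 18, -0.002, -0.002, 0.002, -0.6, 1.5, 18, -0.002, 0, 0, 0, 0, 0, 0, 0, 0])

```text
time_s: 10.9
tcp_pos: [0.6487, -0.0436, 0.1028]
ee_rot: [[0.999, 0.035, -0.019], [0.035, -0.999, -0.001], [-0.019, 0.0, -1.0]]
wrist_force: [-0.8, 0.1, -1.6]
gripper_width: 0.133
```

Run:
```python
from pl import *
st()
plan([.6556,-.0432,.08],Rd(-87.9),2)
crop('scene',190,170,380,290,4.2,'m.png');crop('top',170,110,340,230,4.5,'n.png')
```

```text
t 10.9 tcp [ 0.6487 -0.0436  0.1028] yaw -88.0 z [-0.019 -0.001 -1.   ] F [-0.8  0.1 -1.6] j [ 10.3  30.6  -3.6  -0.2 -56.8  81.8] w 11.5
3.7, -0.1, 11.3 ,  0.000, 0.009, -0.001
3.6, -0.1, 11.4 ,  0.000, 0.009, -0.001
```

View pics/m.png

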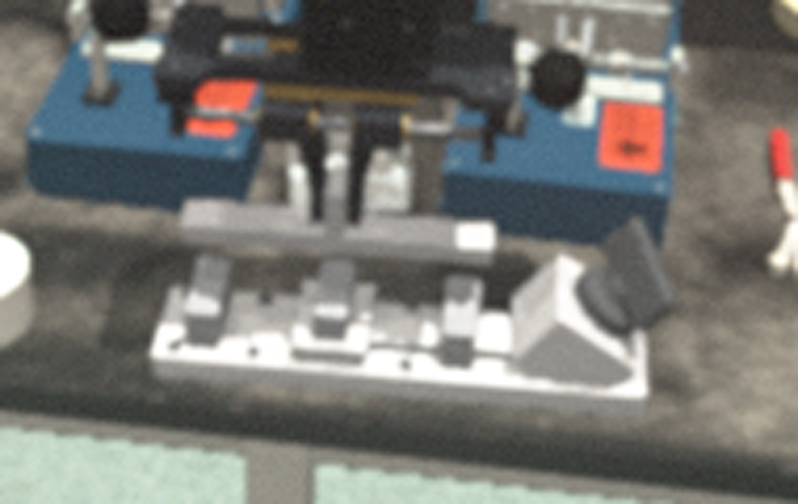

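View pics/n.png

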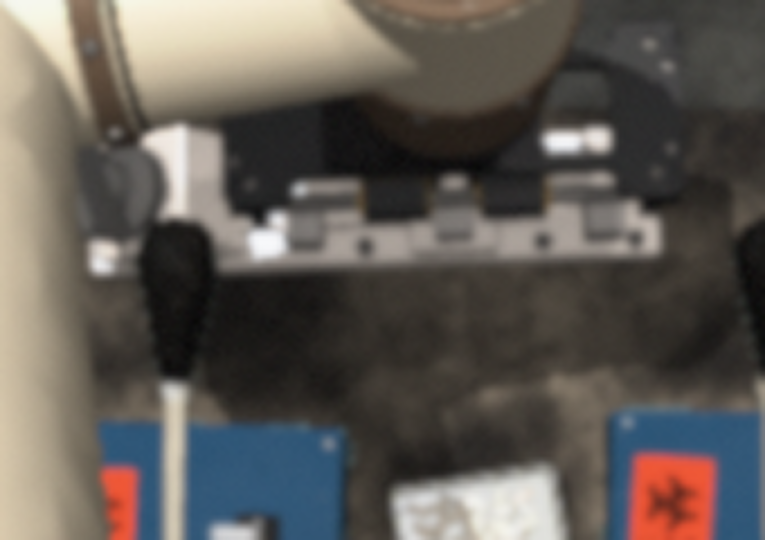

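The bar is level and above the ribs, with its plate over the middle rib at about (335,270). I'll correct the drift and lower it.

Call:
carry_out(commands=[3.5, 0, 8, 0, 0.009, 0, 3.5, 0, 8, 0, 0.009, 0, 0, 0, 2, 0, 0, 0, 0, 0, 0, 0, 0, 0])

```text
time_s: 11.5
tcp_pos: [0.6593, -0.0429, 0.0884]
ee_rot: [[0.999, 0.036, 0.01], [0.036, -0.999, 0.0], [0.01, -0.0, -1.0]]
wrist_force: [-0.5, -0.7, -1.8]
gripper_width: 0.136
```

Run:
```python
from pl import *
st()
plan([.6556,-.0432,.076],Rd(-87.9),3)
```

```text
t 11.5 tcp [ 0.6593 -0.0429  0.0884] yaw -87.9 z [ 0.01  0.   -1.  ] F [-0.5 -0.7 -1.8] j [ 10.3  31.6  -4.3   0.1 -53.5  81.7] w 11.9
-1.3, 0.1, 4.1 ,  0.000, -0.003, -0.000
-1.2, 0.1, 4.1 ,  0.000, -0.003, -0.000
-1.2, 0.1, 4.1 ,  0.000, -0.003, -0.000
```

Call:
carry_out(commands=[-1.3, 0, 4, 0, -0.004, 0, -1.2, 0, 4, 0, -0.003, 0, -1, 0, 2, 0, -0.003, 0, 0, 0, 0, 0, 0, 0])

```text
time_s: 12.0
tcp_pos: [0.6557, -0.043, 0.0779]
ee_rot: [[0.999, 0.036, -0.0], [0.036, -0.999, 0.0], [-0.0, -0.0, -1.0]]
wrist_force: [0.0, 0.6, -0.8]
gripper_width: 0.133
```

Run:
```python
from pl import *
st()
plan([.6556,-.0432,.074],Rd(-87.9),3)
```

```text
t 12.0 tcp [ 0.6557 -0.043   0.0779] yaw -87.9 z [-0.  0. -1.] F [ 0.   0.6 -0.8] j [ 10.3  32.2  -4.9  -0.  -52.9  81.8] w 11.6
-0.0, 0.1, 1.3 ,  -0.000, 0.000, -0.000
-0.0, 0.1, 1.3 ,  -0.000, 0.000, -0.000
-0.0, 0.1, 1.3 ,  -0.000, 0.000, -0.000
```

Call:
carry_out(commands=[0, 0, 1.2, 0, 0, 0, 0, 0, 1, 0, 0, 0, 0, 0, 0, 0, 0, 0])

```text
time_s: 12.38
tcp_pos: [0.6559, -0.043, 0.0759]
ee_rot: [[0.999, 0.036, 0.0], [0.036, -0.999, 0.0], [0.0, -0.0, -1.0]]
wrist_force: [-0.3, 0.6, -1.8]
gripper_width: 0.135
```

Call:
carry_out(commands=[0, 0, 1, 0, 0, 0, 0, 0, 0, 0, 0, 0])

```text
time_s: 12.62
tcp_pos: [0.6562, -0.0429, 0.0756]
ee_rot: [[0.999, 0.037, 0.001], [0.037, -0.999, -0.0], [0.001, 0.0, -1.0]]
wrist_force: [0.3, -0.7, -2.2]
gripper_width: 0.134
```

Call:
carry_out(commands=[0, 0, 1.5, 0, 0, 0, 0, 0, 0, 0, 0, 0])

```text
time_s: 12.88
tcp_pos: [0.6564, -0.0429, 0.0755]
ee_rot: [[0.999, 0.037, 0.002], [0.037, -0.999, -0.0], [0.002, 0.0, -1.0]]
wrist_force: [-0.3, -0.7, -2.1]
gripper_width: 0.135
```

Call:
carry_out(commands=[0, 0, 1, 0, 0, 0, 0, 0, 0, 0, 0, 0])

```text
time_s: 13.12
tcp_pos: [0.6565, -0.0429, 0.0755]
ee_rot: [[0.999, 0.038, 0.003], [0.038, -0.999, -0.001], [0.003, 0.001, -1.0]]
wrist_force: [-0.7, 0.4, -0.5]
gripper_width: 0.139
```

Call:
carry_out(commands=[0, 0, 2.5, 0, 0, 0, 0, 0, 1, 0, 0, 0])

```text
time_s: 13.38
tcp_pos: [0.6565, -0.0429, 0.0748]
ee_rot: [[0.999, 0.038, 0.003], [0.038, -0.999, -0.001], [0.003, 0.001, -1.0]]
wrist_force: [-1.2, 0.2, 3.3]
gripper_width: 0.131
```

Run:
```python
from pl import *
st()
crop('scene',190,190,380,290,4.2,'o.png')
```

```text
t 13.375 tcp [ 0.6565 -0.0429  0.0748] yaw -87.8 z [ 0.003 -0.001 -1.   ] F [-1.2  0.2  3.3] j [ 10.4  32.4  -5.1   0.1 -52.3  81.8] w 11.4
```

View pics/o.png

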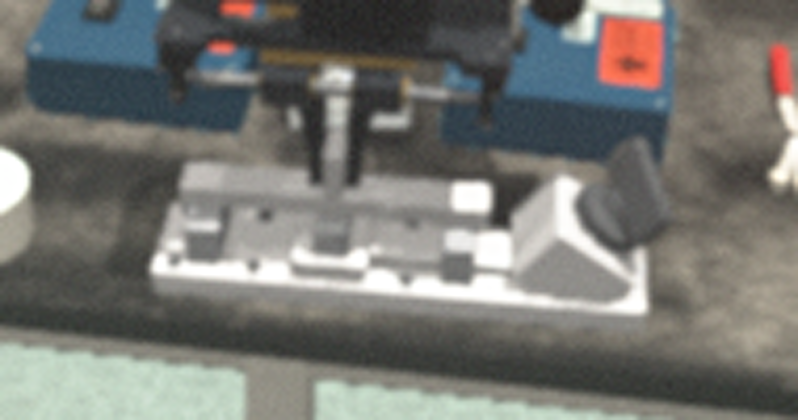

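Call:
carry_out(commands=[0, 0, -0.5, 0, 0, 0, 0, 0, 0, 0, 0, 0, 0, 0, 0, 0, 0, 0, 0, 0, 0, 0, 0, 0], grip=60)

```text
time_s: 13.92
tcp_pos: [0.6574, -0.043, 0.0742]
ee_rot: [[0.999, 0.038, 0.004], [0.038, -0.999, -0.001], [0.004, 0.001, -1.0]]
wrist_force: [0.0, -0.1, 0.7]
gripper_width: 0.506
```

Call:
carry_out(commands=[0, 0, 0, 0, 0, 0, 0, 0, 0, 0, 0, 0, 0, 0, -15, 0, 0, 0, 0, 0, -25, 0, 0, 0, 0, 0, -25, 0, 0, 0])

```text
time_s: 14.55
tcp_pos: [0.6562, -0.0432, 0.1404]
ee_rot: [[0.999, 0.038, 0.001], [0.038, -0.999, -0.002], [0.0, 0.002, -1.0]]
wrist_force: [0.3, 0.6, 0.4]
gripper_width: 0.693
```

Run:
```python
from pl import *
st()
plan([.6556,-.0432,.17],Rd(-88),2)
crop('scene',190,190,380,290,4.2,'p.png')
```

```text
t 14.55 tcp [ 0.6562 -0.0432  0.1404] yaw -87.8 z [ 0.001 -0.002 -1.   ] F [0.3 0.6 0.4] j [ 10.4  28.7  -1.1   0.1 -60.2  81.8] w 60.3
-0.3, 0.0, -14.8 ,  0.001, -0.000, 0.002
-0.3, -0.0, -14.8 ,  0.001, -0.000, 0.002
```

View pics/p.png

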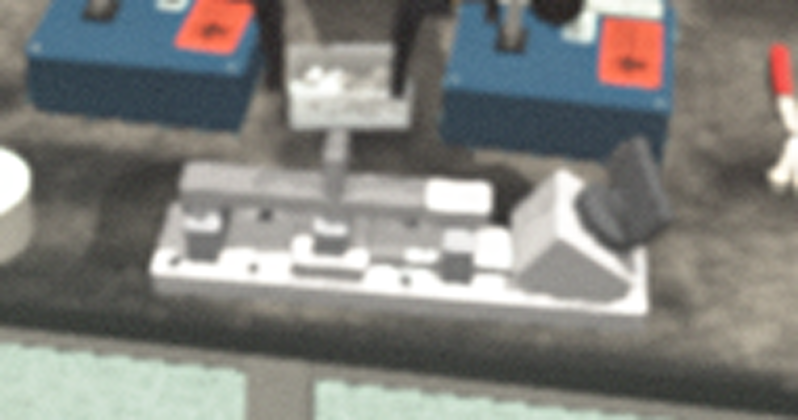

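Released, with the bar resting across the ribs. Next I'll shut the fingers and go to the near end.

Run:
```python
from pl import *
plan([.6536,.0118,.115],Rd(-88),4)
```

```text
-0.8, -13.8, 7.4 ,  0.001, -0.002, 0.001
-0.8, -13.8, 7.4 ,  0.001, -0.002, 0.001
-0.8, -13.8, 7.5 ,  0.001, -0.002, 0.001
-0.8, -13.8, 7.5 ,  0.001, -0.002, 0.001
```

Call:
carry_out(commands=[-0.8, -14, 0, 0, 0, 0, -0.8, -14, 0, 0, 0, 0, -0.8, -14, 8, 0, 0, 0, -0.8, -13, 10, 0, 0, 0, 0, 0, 8, 0, 0, 0], grip=0)

```text
time_s: 15.22
tcp_pos: [0.6524, 0.0166, 0.1172]
ee_rot: [[0.999, 0.041, 0.008], [0.041, -0.999, -0.002], [0.008, 0.002, -1.0]]
wrist_force: [-1.0, -0.2, 0.5]
gripper_width: 0.202
```

Call:
carry_out(commands=[0, 0, 0, 0, 0, 0, 0, 0, 0, 0, 0, 0, 0, 0, 0, 0, 0, 0, 0, 0, 0, 0, 0, 0])

```text
time_s: 15.72
tcp_pos: [0.652, 0.0156, 0.1157]
ee_rot: [[0.999, 0.04, 0.006], [0.04, -0.999, -0.003], [0.005, 0.003, -1.0]]
wrist_force: [-0.4, 0.4, 0.4]
gripper_width: 0.002
```

Run:
```python
from pl import *
st()
plan([.6536,.0118,.085],Rd(-88),4)
crop('scene',190,190,380,290,4.2,'q.png')
```

```text
t 15.725 tcp [0.652  0.0156 0.1157] yaw -87.7 z [ 0.006 -0.003 -1.   ] F [-0.4  0.4  0.4] j [ 15.7  29.4  -3.8   0.3 -56.5  76.4] w 0.2
0.3, 0.9, 7.7 ,  0.001, -0.001, 0.001
0.3, 0.9, 7.7 ,  0.001, -0.001, 0.001
0.3, 1.0, 7.7 ,  0.001, -0.001, 0.001
0.4, 1.0, 7.7 ,  0.001, -0.001, 0.001
```

View pics/q.png

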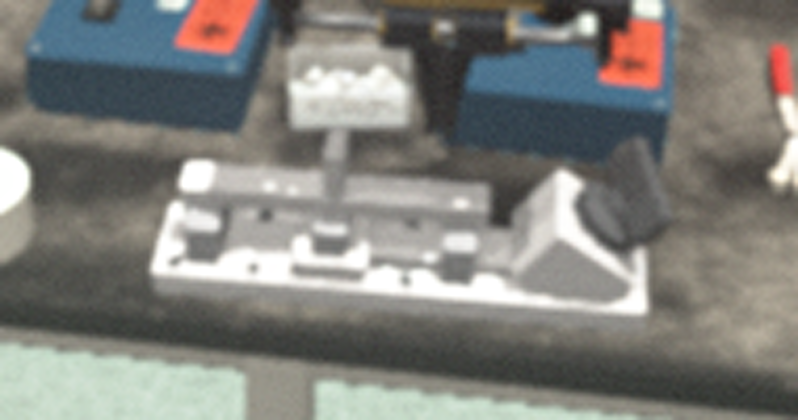

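Fingers are shut over the near end at (445,100). I'll descend until they touch.

Call:
carry_out(commands=[0.3, 1, 8, 0, -0.002, 0, 0.3, 1, 8, 0, -0.001, 0, 0.3, 1, 8, 0, 0, 0, 0.3, 1, 8, 0, 0, 0, 0, 0, 4, 0, 0, 0])

```text
time_s: 16.4
tcp_pos: [0.6534, 0.0109, 0.077]
ee_rot: [[0.999, 0.039, 0.002], [0.039, -0.999, -0.003], [0.002, 0.003, -1.0]]
wrist_force: [-0.5, -0.5, -0.9]
gripper_width: 0.005
```

Call:
carry_out(commands=[0, 0, 4, 0, 0, 0, 0, 0, 4, 0, 0, 0])

```text
time_s: 16.65
tcp_pos: [0.6557, 0.0116, 0.0698]
ee_rot: [[0.999, 0.039, 0.007], [0.039, -0.999, -0.002], [0.007, 0.002, -1.0]]
wrist_force: [2.2, 3.1, 2.2]
gripper_width: 0.007
```

Call:
carry_out(commands=[-1, 0, 4, 0, -0.003, 0, 0, 0, 4, 0, 0, 0])

```text
time_s: 16.9
tcp_pos: [0.656, 0.0121, 0.0662]
ee_rot: [[0.999, 0.041, 0.007], [0.041, -0.999, -0.003], [0.007, 0.003, -1.0]]
wrist_force: [-9.1, 2.2, 26.7]
gripper_width: 0.006
```

Call:
carry_out(commands=[0, 0, 4, 0, 0, 0, 0, 0, 4, 0, 0, 0])

```text
time_s: 17.15
tcp_pos: [0.656, 0.0121, 0.0663]
ee_rot: [[0.999, 0.043, 0.008], [0.043, -0.999, -0.005], [0.008, 0.005, -1.0]]
wrist_force: [-5.4, 2.5, 16.7]
gripper_width: 0.009
```

Run:
```python
from pl import *
st()
crop('scene',190,190,380,290,4.2,'r.png')
```

```text
t 17.15 tcp [0.656  0.0121 0.0663] yaw -87.5 z [ 0.008 -0.005 -1.   ] F [-5.4  2.5 16.7] j [ 15.3  32.6  -6.3   0.5 -50.7  76.8] w 0.8
```

View pics/r.png

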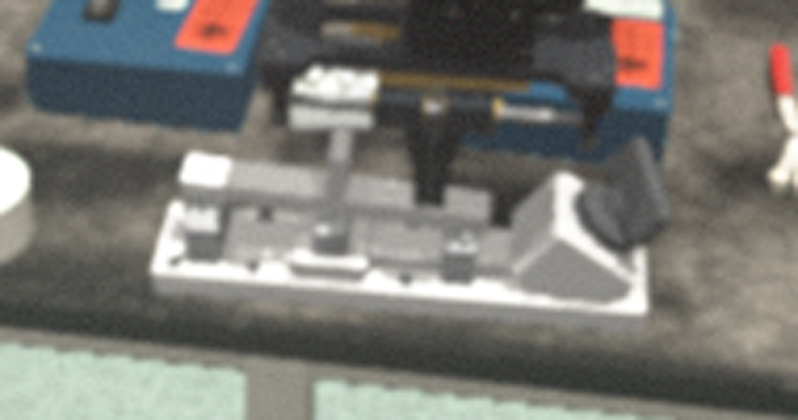

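The near end is pressed onto its rail at about 17 N and the far end has lifted. Next is the far end.

Call:
carry_out(commands=[0, 0, -10, 0, 0, 0, 0, 0, -25, 0, 0, 0, 0, 0, -25, 0, 0, 0])

```text
time_s: 17.58
tcp_pos: [0.6521, 0.0116, 0.1255]
ee_rot: [[0.999, 0.044, -0.0], [0.044, -0.999, -0.007], [-0.001, 0.007, -1.0]]
wrist_force: [0.3, -0.4, 0.0]
gripper_width: 0.008
```

Run:
```python
from pl import *
st()
plan([.6572,-.0982,.128],Rd(-88),4)
crop('scene',190,190,380,290,4.2,'s.png')
```

```text
t 17.575 tcp [0.6521 0.0116 0.1255] yaw -87.5 z [-0.    -0.007 -1.   ] F [ 0.3 -0.4  0. ] j [ 15.4  29.   -3.    0.4 -58.1  76.9] w 0.7
0.1, 27.5, -0.4 ,  0.002, 0.000, 0.002
0.1, 27.5, -0.5 ,  0.002, 0.000, 0.002
0.2, 27.5, -0.5 ,  0.002, 0.000, 0.002
0.3, 27.5, -0.6 ,  0.002, 0.000, 0.002
```

View pics/s.png

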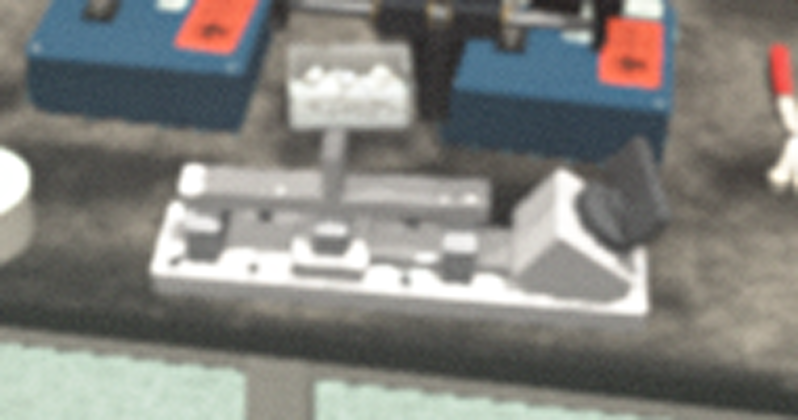

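Call:
carry_out(commands=[0, 27, -3, 0.002, 0, 0.002, 0, 27, 0, 0.002, 0, 0.002, 0, 27, 0, 0.002, 0, 0.002, 0, 27, 0, 0.002, 0, 0.002, 0, 0, 0, 0, 0, 0])

```text
time_s: 18.25
tcp_pos: [0.6553, -0.0997, 0.1308]
ee_rot: [[0.999, 0.04, -0.002], [0.04, -0.999, 0.001], [-0.002, -0.001, -1.0]]
wrist_force: [0.6, 0.6, -1.0]
gripper_width: 0.008
```

Run:
```python
from pl import *
st()
plan([.6572,-.0982,.078],Rd(-88),5)
```

```text
t 18.25 tcp [ 0.6553 -0.0997  0.1308] yaw -87.7 z [-0.002  0.001 -1.   ] F [ 0.6  0.6 -1. ] j [  5.3  29.8  -0.6  -0.1 -59.7  87. ] w 0.7
0.4, -0.3, 10.6 ,  -0.000, 0.000, 0.001
0.4, -0.3, 10.6 ,  -0.000, 0.000, 0.001
0.4, -0.3, 10.6 ,  -0.000, 0.000, 0.001
0.4, -0.3, 10.6 ,  -0.000, 0.000, 0.001
0.4, -0.3, 10.6 ,  -0.000, 0.000, 0.001
```

Call:
carry_out(commands=[0.4, 0, 11, 0, 0, 0, 0.4, 0, 11, 0, 0, 0, 0.4, 0, 11, 0, 0, 0, 0.4, 0, 10, 0, 0, 0, 0, 0, 7, 0, 0, 0])

```text
time_s: 18.88
tcp_pos: [0.6555, -0.0971, 0.0756]
ee_rot: [[0.999, 0.043, -0.006], [0.043, -0.999, 0.001], [-0.006, -0.001, -1.0]]
wrist_force: [-1.0, -0.2, -1.3]
gripper_width: 0.009
```

Call:
carry_out(commands=[0, 0, 4, 0, 0, 0, 0, 0, 4, 0, 0, 0, 0, 0, 4, 0, 0, 0])

```text
time_s: 19.25
tcp_pos: [0.6559, -0.0972, 0.0663]
ee_rot: [[0.999, 0.045, -0.006], [0.045, -0.999, -0.0], [-0.006, 0.0, -1.0]]
wrist_force: [-9.6, 4.3, 23.9]
gripper_width: 0.004
```

Call:
carry_out(commands=[0, 0, 4, 0, 0, 0, 0, 0, 4, 0, 0, 0])

```text
time_s: 19.5
tcp_pos: [0.6559, -0.0971, 0.0665]
ee_rot: [[0.999, 0.047, -0.004], [0.047, -0.999, -0.002], [-0.004, 0.002, -1.0]]
wrist_force: [-6.5, 2.4, 15.1]
gripper_width: 0.007
```

Run:
```python
from pl import *
st()
crop('scene',190,190,380,290,4.2,'t.png')
```

```text
t 19.5 tcp [ 0.6559 -0.0971  0.0665] yaw -87.3 z [-0.004 -0.002 -1.   ] F [-6.5  2.4 15.1] j [  5.6  33.5  -4.4   0.1 -52.3  87.1] w 0.6
```

View pics/t.png

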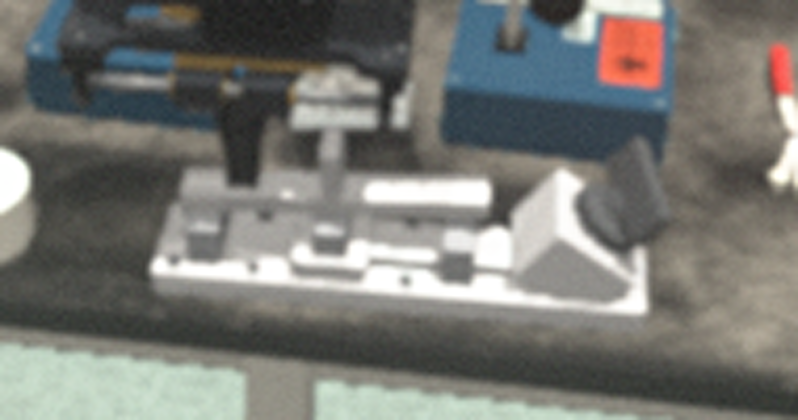

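Call:
carry_out(commands=[0, 0, -10, 0, 0, 0, 0, 0, -30, 0, 0, 0, 0, 0, -40, 0, 0, 0, 0, 0, -45, 0, 0, 0])

```text
time_s: 20.05
tcp_pos: [0.6548, -0.097, 0.1927]
ee_rot: [[0.999, 0.046, -0.009], [0.046, -0.999, -0.002], [-0.009, 0.001, -1.0]]
wrist_force: [0.7, 0.1, -0.7]
gripper_width: 0.005
```

Run:
```python
from tri import *
from pl import st
st()
np.set_printoptions(precision=4,suppress=True)
crop('top',160,110,280,210,6,'u.png');crop('scene',270,140,380,260,5,'v.png')
```

```text
t 20.05 tcp [ 0.6548 -0.097   0.1927] yaw -87.3 z [-0.009 -0.002 -1.   ] F [ 0.7  0.1 -0.7] j [  5.6  27.    4.    0.1 -67.5  87.1] w 0.4
```

View pics/u.png

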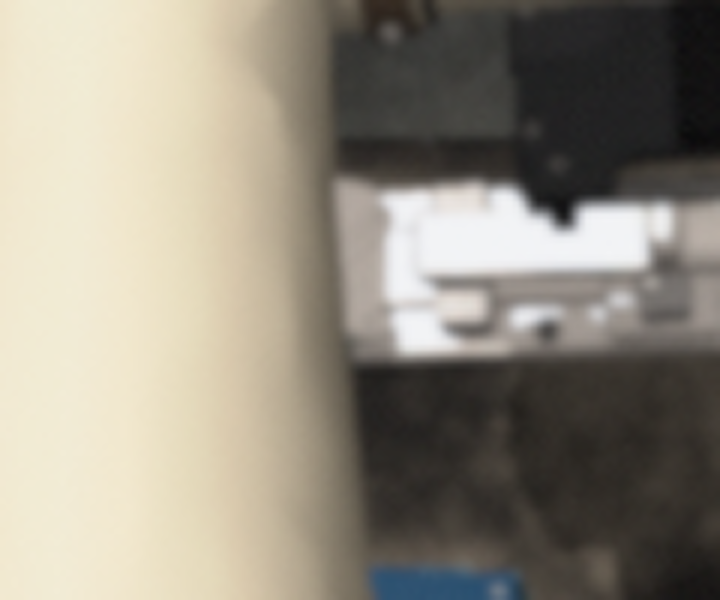

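View pics/v.png

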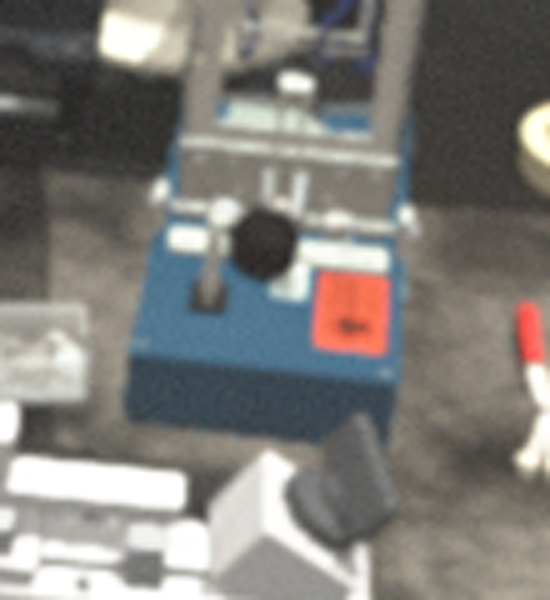

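Run:
```python
from tri import *
np.set_printoptions(precision=4,suppress=True)
print(tri((209.5,166),(322.6,188.4)),tri((209.5,178),(322.6,186)))
yaw=np.radians(2.1);by=np.array([-np.sin(yaw),np.cos(yaw),0]);bx=np.array([np.cos(yaw),np.sin(yaw),0]);c=np.array([.6555,-.0432,0])
K=tri((209.5,166),(322.6,188.4))[0]-c;print('bed',K@bx,K@by)
```

```text
(array([0.5978, 0.0745, 0.1756]), np.float64(0.002547764819954876)) (array([0.5756, 0.0746, 0.1685]), np.float64(0.0017823321615896962))
bed -0.05333801781747213 0.11968978925674804
```

```bash
cat > nut.py <<'E'
from pl import *
yaw=np.radians(2.1);by=np.array([-np.sin(yaw),np.cos(yaw),0]);bx=np.array([np.cos(yaw),np.sin(yaw),0])
ax=np.sin(np.radians(35))*by+np.array([0,0,np.cos(np.radians(35))]);v=np.cross(ax,bx)
P=np.array([.6499,.1302,.0833])
def Rn(th):
    t=np.radians(th);w=np.cos(t)*bx+np.sin(t)*v;n=np.cross(ax,w);return np.c_[w,-n,-ax]
E
python3 - <<'E'
from nut import *
print(P+.2*ax, np.linalg.det(Rn(22.6)))
plan([.655,-.06,.29],Rd(-88),3)
print()
s=sense
import pl
# plan second leg assuming arrival
o=pl.sense
pl.sense=lambda: dict(o(),tcp_pos=np.array([.655,-.06,.29]),ee_rot=Rd(-88))
plan(P+.19*ax,Rn(22.6),8,show=8)
E
```

```text
[0.64569641 0.24483824 0.24713041] 1.0
-0.5, -12.4, -30.4 ,  0.001, -0.002, 0.004
-0.6, -12.4, -30.4 ,  0.001, -0.002, 0.004
-0.7, -12.5, -30.4 ,  0.001, -0.002, 0.004

0.2, -37.4, 6.4 ,  -0.075, -0.015, -0.048
2.0, -37.7, 3.5 ,  -0.075, -0.015, -0.048
3.9, -37.7, 0.6 ,  -0.075, -0.015, -0.048
5.7, -37.5, -2.3 ,  -0.075, -0.015, -0.048
7.4, -36.9, -5.2 ,  -0.075, -0.015, -0.048
9.1, -36.0, -8.0 ,  -0.075, -0.015, -0.048
10.6, -34.8, -10.9 ,  -0.075, -0.015, -0.048
12.1, -33.3, -13.6 ,  -0.075, -0.015, -0.048
```

Call:
carry_out(commands=[0, -12, -32, 0, 0, 0, 0, -12, -32, 0, 0, 0, 0, -12, -32, 0, 0, 0], grip=60)

```text
time_s: 20.52
tcp_pos: [0.6554, -0.0612, 0.2949]
ee_rot: [[0.999, 0.045, 0.001], [0.045, -0.999, -0.002], [0.001, 0.002, -1.0]]
wrist_force: [1.0, -1.0, -0.2]
gripper_width: 0.257
```

Call:
carry_out(commands=[0, -37, 5, -0.075, -0.015, -0.048, 2, -37, 3, -0.075, -0.015, -0.048, 4, -37, 0, -0.075, -0.015, -0.048, 6, -37, -2, -0.075, -0.015, -0.048, 7, -37, -5, -0.075, -0.015, -0.048])

```text
time_s: 21.15
tcp_pos: [0.6511, 0.1253, 0.2706]
ee_rot: [[0.96, 0.281, 0.004], [0.262, -0.887, -0.382], [-0.104, 0.367, -0.924]]
wrist_force: [0.8, -0.5, 0.6]
gripper_width: 0.679
```

Run:
```python
from nut import *
st()
plan(P+.19*ax,Rn(22.6),4,show=8)
```

```text
t 21.15 tcp [0.6511 0.1253 0.2706] yaw -72.4 z [ 0.004 -0.382 -0.924] F [ 0.8 -0.5  0.6] j [ 33.   28.    6.6  19.  -81.6  68.4] w 59.1
7.0, -28.5, -3.6 ,  -0.053, -0.015, -0.035
8.0, -28.0, -5.2 ,  -0.053, -0.015, -0.035
8.9, -27.4, -6.7 ,  -0.053, -0.015, -0.035
9.7, -26.7, -8.3 ,  -0.053, -0.015, -0.035
```

Call:
carry_out(commands=[7, -28, -4, -0.053, -0.015, -0.035, 8, -28, -5, -0.053, -0.015, -0.035, 9, -27, -7, -0.053, -0.015, -0.035, 10, -27, -8, -0.053, -0.015, -0.035, 0, 0, 0, 0, 0, 0])

```text
time_s: 21.78
tcp_pos: [0.6454, 0.2468, 0.2343]
ee_rot: [[0.907, 0.42, 0.025], [0.356, -0.733, -0.58], [-0.226, 0.535, -0.814]]
wrist_force: [-0.6, -0.2, -1.1]
gripper_width: 0.688
```

Run:
```python
from nut import *
st()
plan(P+.06*ax,Rn(22.6),5,show=8)
crop('scene',250,90,450,270,4,'w.png')
crop('top',160,110,280,210,5,'x.png')
```

```text
t 21.775 tcp [0.6454 0.2468 0.2343] yaw -60.2 z [ 0.025 -0.58  -0.814] F [-0.6 -0.2 -1.1] j [ 44.5  37.5  11.2  25.6 -89.3  64.6] w 59.9
-0.7, 1.4, 26.1 ,  0.002, 0.000, 0.002
-0.7, 1.5, 26.1 ,  0.002, 0.000, 0.002
-0.7, 1.5, 26.1 ,  0.002, 0.000, 0.002
-0.7, 1.6, 26.1 ,  0.002, 0.000, 0.002
-0.6, 1.6, 26.1 ,  0.002, 0.000, 0.002
```

View pics/w.png

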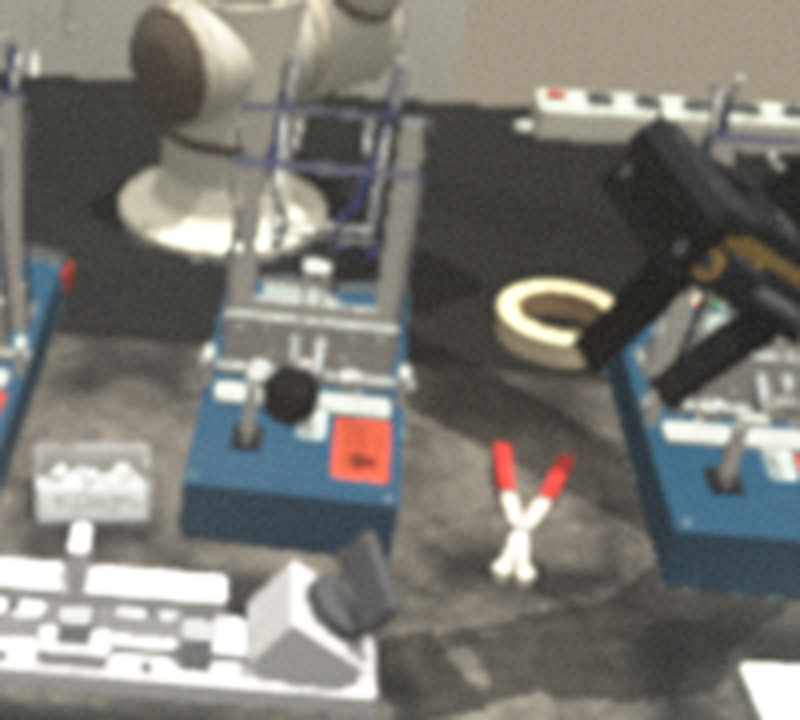

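View pics/x.png

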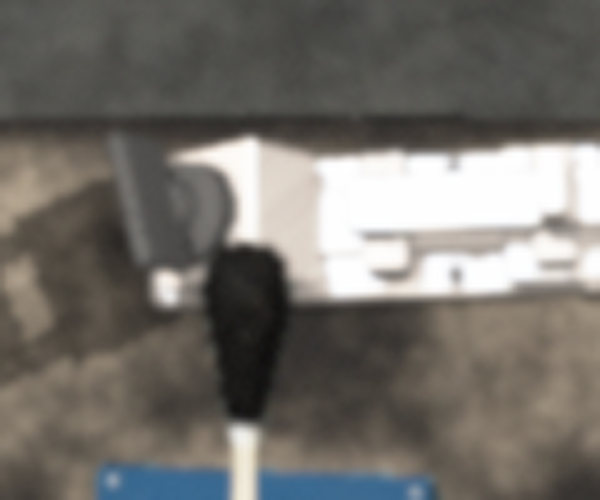

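The gripper is lined up on the nut axis. The tool points at the wing, which is at (360,590) in the scene crop. I'll approach along the axis.

Call:
carry_out(commands=[-1, 2, 30, 0.002, 0, 0.002, -1, 2, 30, 0.002, 0, 0.002, -1, 2, 30, 0.002, 0, 0.002, -1, 2, 30, 0.002, 0, 0, 0, 0, 0, 0, 0, 0])

```text
time_s: 22.5
tcp_pos: [0.6511, 0.1613, 0.1475]
ee_rot: [[0.916, 0.4, 0.025], [0.343, -0.75, -0.565], [-0.207, 0.526, -0.825]]
wrist_force: [-0.2, 0.4, -0.4]
gripper_width: 0.685
```

Run:
```python
from nut import *
st()
plan(P+.03*ax,Rn(22.6),2,show=8)
crop('scene',280,160,400,260,6,'w2.png')
crop('top',160,110,280,210,5,'x2.png')
```

```text
t 22.5 tcp [0.6511 0.1613 0.1475] yaw -61.9 z [ 0.025 -0.565 -0.825] F [-0.2  0.4 -0.4] j [ 38.6  36.9  -3.   28.4 -74.1  61.6] w 59.6
0.9, -5.6, 20.2 ,  -0.004, -0.004, -0.006
1.0, -5.6, 20.2 ,  -0.004, -0.004, -0.006
```

View pics/w2.png

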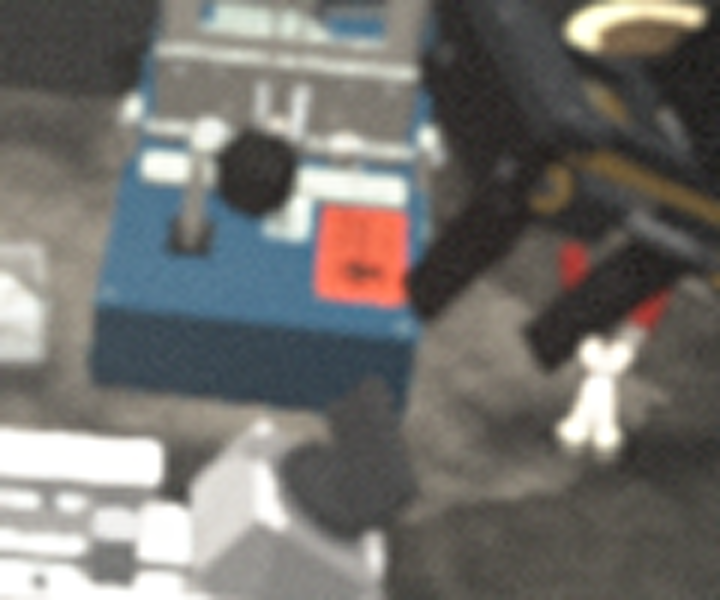

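View pics/x2.png

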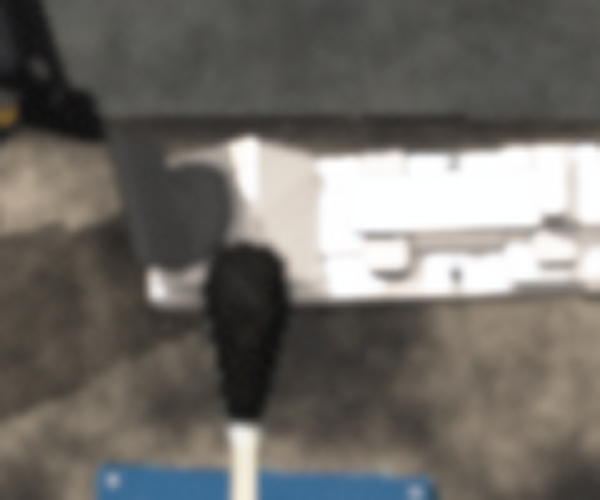

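Run:
```python
from nut import *
s=sense();R=s['ee_rot'];t=s['tcp_pos']
for n,(x0,y0,k) in (('top',(160,110,5)),('scene',(280,160,6))):
    p=proj(n,[t,t+R[:,1]*.03,t-R[:,1]*.03,P,t-R[:,2]*.07]);print(n,((p-[x0,y0])*k).round(0).tolist())
```

```text
top [[34.0, 157.0], [83.0, 118.0], [-12.0, 195.0], [148.0, 200.0], [-104.0, 127.0]]
scene [[477.0, 327.0], [423.0, 306.0], [529.0, 347.0], [367.0, 448.0], [611.0, 206.0]]
```

The projected fingertips match the picture at (423,306) and (529,347), and P lies on the wing. Continuing.

Call:
carry_out(commands=[1, -5.5, 10, -0.004, -0.004, -0.006, 1, -5.5, 10, -0.004, -0.004, -0.006, 0, 0, 0, 0, 0, 0])

```text
time_s: 22.98
tcp_pos: [0.6518, 0.1638, 0.1279]
ee_rot: [[0.911, 0.41, 0.031], [0.354, -0.742, -0.569], [-0.21, 0.53, -0.821]]
wrist_force: [-0.7, -0.1, 0.9]
gripper_width: 0.688
```

Run:
```python
from nut import *
st()
plan(P+.02*ax,Rn(22.6),3,show=8)
```

```text
t 22.975 tcp [0.6518 0.1638 0.1279] yaw -61.1 z [ 0.031 -0.569 -0.821] F [-0.7 -0.1  0.9] j [ 38.9  38.   -4.2  29.1 -72.2  60.8] w 59.9
-1.3, 0.2, 11.9 ,  0.000, -0.004, -0.001
-1.3, 0.2, 11.9 ,  0.000, -0.004, -0.001
-1.3, 0.2, 11.9 ,  0.000, -0.004, -0.001
```

Call:
carry_out(commands=[-1.3, 0, 12, 0, -0.004, 0, -1.3, 0, 12, 0, -0.004, 0, -1.3, 0, 12, 0, -0.004, 0, 0, 0, 0, 0, 0, 0])

```text
time_s: 23.48
tcp_pos: [0.6487, 0.1403, 0.0966]
ee_rot: [[0.911, 0.411, 0.019], [0.346, -0.742, -0.575], [-0.222, 0.53, -0.818]]
wrist_force: [-0.1, 0.6, -0.6]
gripper_width: 0.687
```

Run:
```python
from nut import *
st()
plan(P-.016*ax,Rn(22.6),4,show=8)
crop('scene',300,180,400,260,7,'w3.png')
crop('top',160,110,280,210,5,'x3.png')
```

```text
t 23.475 tcp [0.6487 0.1403 0.0966] yaw -61.0 z [ 0.019 -0.575 -0.818] F [-0.1  0.6 -0.6] j [ 37.3  39.   -7.8  30.2 -68.4  59.6] w 59.8
0.1, 0.2, 8.2 ,  0.000, 0.001, -0.000
0.1, 0.2, 8.2 ,  0.000, 0.001, -0.000
0.1, 0.2, 8.2 ,  0.000, 0.001, -0.000
0.1, 0.2, 8.2 ,  0.000, 0.001, -0.000
```

View pics/w3.png

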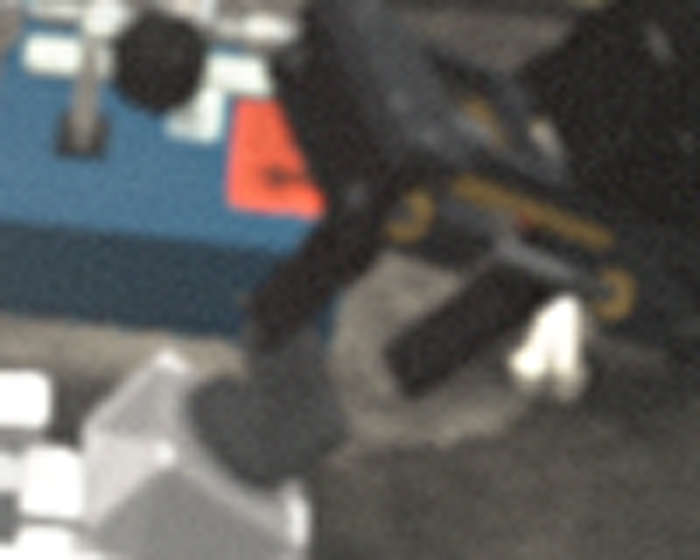

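View pics/x3.png

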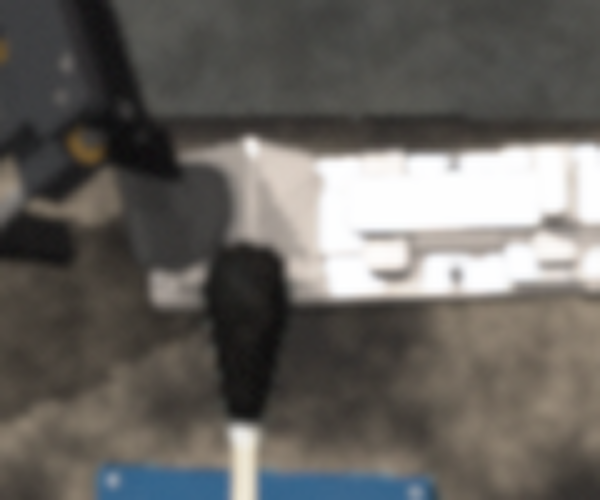

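Call:
carry_out(commands=[0, 0, 8, 0, 0, 0, 0, 0, 8, 0, 0, 0, 0, 0, 8, 0, 0, 0, 0, 0, 5, 0, 0, 0, 0, 0, 0, 0, 0, 0])

```text
time_s: 24.2
tcp_pos: [0.6506, 0.124, 0.0728]
ee_rot: [[0.912, 0.41, 0.022], [0.348, -0.742, -0.573], [-0.218, 0.53, -0.819]]
wrist_force: [0.4, 0.7, -0.8]
gripper_width: 0.691
```

Run:
```python
from nut import *
st()
plan(P-.016*ax,Rn(22.6),1,show=8)
crop('scene',300,180,400,260,7,'w4.png')
crop('top',160,110,280,210,5,'x4.png')
```

```text
t 24.2 tcp [0.6506 0.124  0.0728] yaw -61.1 z [ 0.022 -0.573 -0.819] F [ 0.4  0.7 -0.8] j [ 36.   39.9 -10.3  31.8 -64.8  58.4] w 60.1
-0.7, 0.6, 3.8 ,  0.000, -0.001, -0.002
```

View pics/w4.png

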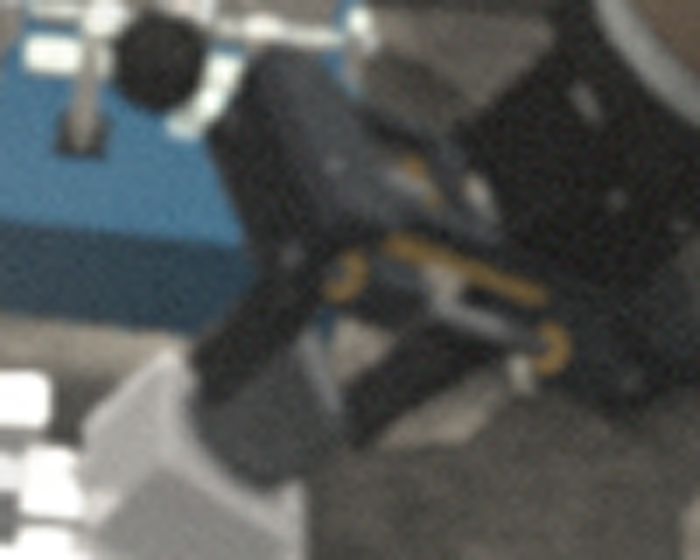

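View pics/x4.png

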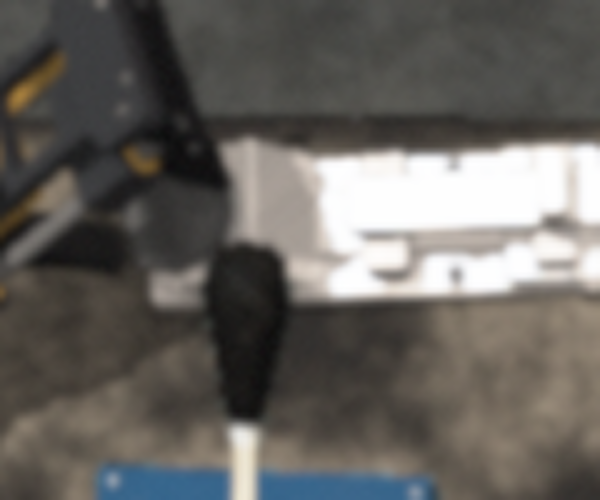

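The wing sits between the fingers at about (275,410) and the body is clear of the knob. I'll go in a little more and close.

Call:
carry_out(commands=[-0.7, 0.6, 2, 0, 0, 0, 0, 0, 0, 0, 0, 0, 0, 0, 0, 0, 0, 0, 0, 0, 0, 0, 0, 0, 0, 0, 0, 0, 0, 0], grip=0)

```text
time_s: 24.92
tcp_pos: [0.651, 0.1233, 0.0726]
ee_rot: [[0.912, 0.409, 0.025], [0.349, -0.743, -0.571], [-0.215, 0.529, -0.821]]
wrist_force: [-0.4, 0.3, -1.2]
gripper_width: 0.226
```

Call:
carry_out(commands=[0, 0, 0, 0, 0, 0, 0, 0, 0, 0, 0, 0, 0, 0, 0, 0, 0, 0, 0, 0, 0, 0, 0, 0])

```text
time_s: 25.42
tcp_pos: [0.651, 0.1233, 0.0725]
ee_rot: [[0.912, 0.409, 0.025], [0.349, -0.743, -0.571], [-0.215, 0.529, -0.821]]
wrist_force: [-0.1, 1.2, -0.9]
gripper_width: 0.229
```

Run:
```python
from nut import *
st()
print(sense()['moment'])
plan(P-.016*ax,Rn(22.6),1,show=8)
```

```text
t 25.425 tcp [0.651  0.1233 0.0725] yaw -61.2 z [ 0.025 -0.571 -0.821] F [-0.1  1.2 -0.9] j [ 35.9  39.8 -10.5  31.9 -64.5  58.3] w 19.9
[ 1.30406739  0.09837819 -0.01899735]
-1.0, 0.1, 3.2 ,  -0.001, -0.004, -0.003
```

Run:
```python
from nut import *
crop('scene',310,195,380,255,10,'w5.png')
crop('top',175,125,225,175,12,'x5.png')
s=sense();R=s['ee_rot'];t=s['tcp_pos']
for n,(x0,y0,k) in (('top',(175,125,12)),('scene',(310,195,10))):
    p=proj(n,[t,t+R[:,1]*.01,t-R[:,1]*.01,P,P+.013*ax,P+.013*ax+.032*R[:,0],P+.013*ax-.032*R[:,0]]);print(n,((p-[x0,y0]+.5)*k).round(0).tolist())
```

```text
top [[229.0, 312.0], [265.0, 283.0], [193.0, 340.0], [180.0, 305.0], [127.0, 294.0], [78.0, 142.0], [179.0, 448.0]]
scene [[282.0, 436.0], [253.0, 427.0], [310.0, 445.0], [316.0, 401.0], [353.0, 369.0], [399.0, 476.0], [309.0, 268.0]]
```

View pics/w5.png

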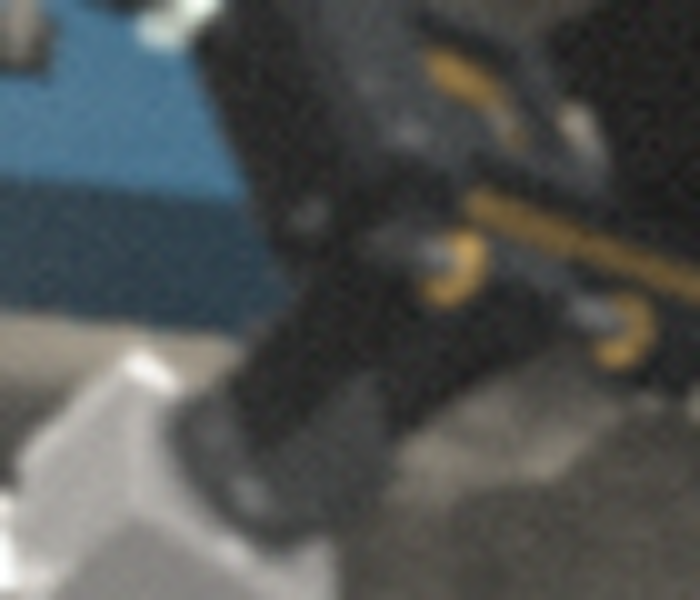

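View pics/x5.png

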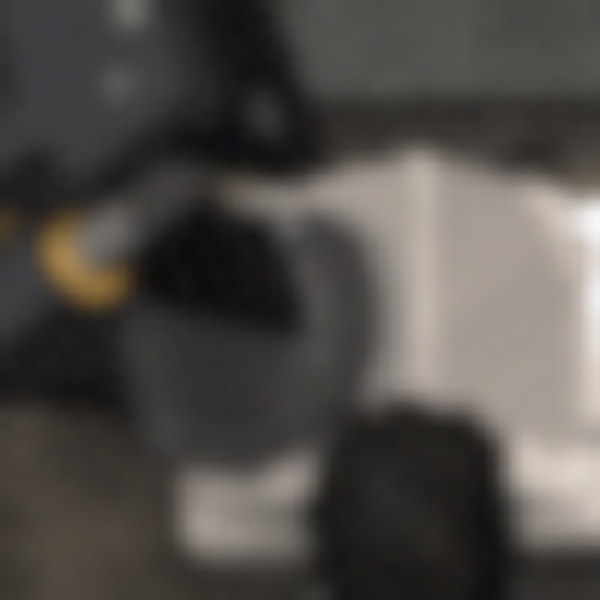

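Call:
carry_out(commands=[0, 0, 0, 0, 0, 0, 0, 0, 0, 0, 0, 0, 0, 0, -4, 0, 0, 0, 0, 0, -4, 0, 0, 0], grip=30)

```text
time_s: 26.02
tcp_pos: [0.6507, 0.1278, 0.0795]
ee_rot: [[0.912, 0.41, 0.024], [0.349, -0.743, -0.572], [-0.216, 0.53, -0.82]]
wrist_force: [0.3, -0.1, 0.3]
gripper_width: 0.342
```

Call:
carry_out(commands=[0, 0, 0, 0, 0, 0, 0, 0, 0, 0, 0, 0, 0, 0, 0, 0, 0, 0], grip=0)

```text
time_s: 26.4
tcp_pos: [0.6508, 0.1286, 0.08]
ee_rot: [[0.912, 0.409, 0.025], [0.349, -0.743, -0.571], [-0.215, 0.53, -0.82]]
wrist_force: [-1.0, -0.1, -0.5]
gripper_width: 0.119
```

Run:
```python
from nut import *
st()
d=sense()['tcp_pos']-P;print('ax,bx,v',d@ax,d@bx,d@v)
print(sense()['moment'])
```

```text
t 26.4 tcp [0.6508 0.1286 0.08  ] yaw -61.2 z [ 0.025 -0.571 -0.82 ] F [-1.  -0.1 -0.5] j [ 36.3  39.5  -9.7  31.5 -65.6  58.7] w 10.4
ax,bx,v -0.003659927191628282 0.0007920153871238427 0.0005216821265144169
[ 1.33972314  0.06794068 -0.30017818]
```

It closes to 10.4 mm on the wing, so the 20 mm reading before was the hub. Now I'll turn it clockwise, following the axis.

Call:
carry_out(commands=[0, 0, 0, 0, 0, 0, 0, 0, 0.5, 0, 0, 0.1, 0, 0, 0.5, 0, 0, 0.1, 0, 0, 0.5, 0, 0, 0.1])

```text
time_s: 26.9
tcp_pos: [0.6511, 0.1281, 0.0789]
ee_rot: [[0.993, 0.113, 0.027], [0.108, -0.814, -0.571], [-0.043, 0.57, -0.821]]
wrist_force: [-0.4, 0.5, -0.3]
gripper_width: 0.112
```

```bash
cat > nst.py <<'E'
from nut import *
st();R=sense()['ee_rot']
d=sense()['tcp_pos']-P;print('ax,bx,v mm',(np.array([d@ax,d@bx,d@v])*1000).round(1), 'theta',np.degrees(np.arctan2(R[:,0]@v,R[:,0]@bx)).round(1),'tilt',(R[:,2]@bx).round(3),(R[:,2]@v).round(3),'M',sense()['moment'].round(2))
E
python3 nst.py
```

```text
t 26.9 tcp [0.6511 0.1281 0.0789] yaw -82.1 z [ 0.027 -0.571 -0.821] F [-0.4  0.5 -0.3] j [ 36.3  39.5  -9.9  31.6 -65.4  40.9] w 9.7
ax,bx,v mm [-4.8  1.1  0.8] theta 4.8 tilt 0.006 0.003 M [ 1.2   0.17 -0.01]
```

Call:
carry_out(commands=[0, 0, 0.6, 0, 0, 0.1, 0, 0, 0.6, 0, 0, 0.1, 0, 0, 0.6, 0, 0, 0.1])

```text
time_s: 27.28
tcp_pos: [0.6512, 0.1274, 0.0776]
ee_rot: [[0.981, -0.193, 0.027], [-0.143, -0.808, -0.571], [0.132, 0.557, -0.82]]
wrist_force: [-0.6, 0.9, 0.8]
gripper_width: 0.116
```

```bash
python3 nst.py; python3 -c "
from h import *
crop('top',160,110,280,210,6,'y.png');crop('scene',290,170,380,260,7,'y2.png')"
```

```text
t 27.275 tcp [0.6512 0.1274 0.0776] yaw -103.4 z [ 0.027 -0.571 -0.82 ] F [-0.6  0.9  0.8] j [ 36.2  39.6 -10.   31.7 -65.2  23.2] w 10.1
ax,bx,v mm [-6.3  1.2  0.9] theta -12.8 tilt 0.006 0.002 M [ 1.29  0.26 -0.  ]
```

View pics/y.png

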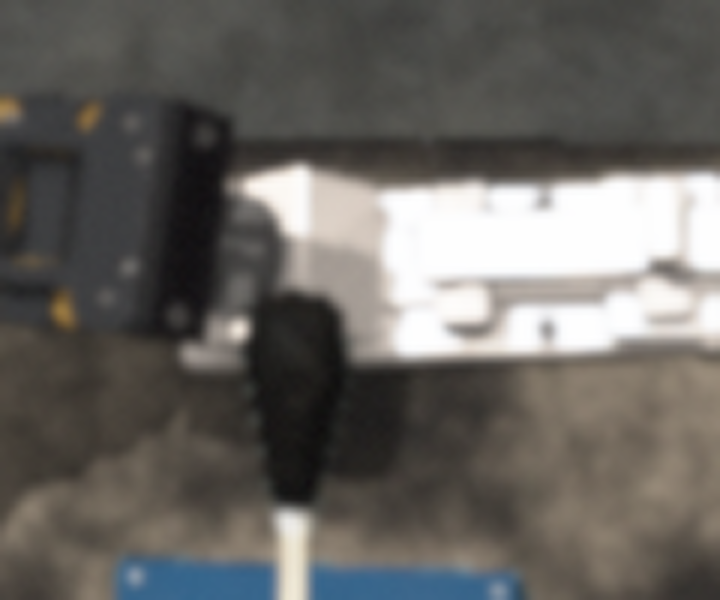

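View pics/y2.png

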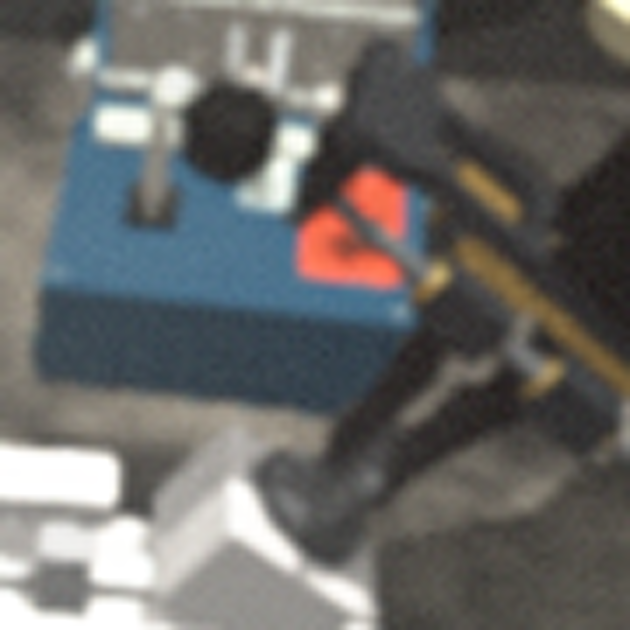

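Turned 0.62 rad so far, and the body is still clear of the knob. I'll continue to the stop.

Call:
carry_out(commands=[0, 0, 0.4, 0, 0, 0.08, 0, 0, 0.4, 0, 0, 0.08, 0, 0, 0, 0, 0, 0.06])

```text
time_s: 27.75
tcp_pos: [0.6512, 0.1269, 0.0767]
ee_rot: [[0.917, -0.398, 0.027], [-0.313, -0.759, -0.572], [0.248, 0.516, -0.82]]
wrist_force: [1.0, -0.5, -0.8]
gripper_width: 0.113
```

```bash
python3 nst.py
```

```text
t 27.75 tcp [0.6512 0.1269 0.0767] yaw -117.7 z [ 0.027 -0.572 -0.82 ] F [ 1.  -0.5 -0.8] j [ 36.2  39.6 -10.1  31.8 -65.   10.8] w 9.8
ax,bx,v mm [-7.4  1.2  1. ] theta -25.2 tilt 0.006 0.002 M [ 1.23 -0.01  0.24]
```

Call:
carry_out(commands=[0, 0, 0, 0, 0, 0.05, 0, 0, 0, 0, 0, 0.05])

```text
time_s: 28.0
tcp_pos: [0.6513, 0.1269, 0.0767]
ee_rot: [[0.875, -0.483, 0.028], [-0.382, -0.726, -0.573], [0.296, 0.491, -0.819]]
wrist_force: [0.2, 1.7, 0.7]
gripper_width: 0.118
```

```bash
python3 nst.py;python3 -c "
from h import *
crop('scene',290,170,380,260,7,'z2.png');crop('scene',215,205,355,275,5,'z3.png')"
```

```text
t 28.0 tcp [0.6513 0.1269 0.0767] yaw -123.6 z [ 0.028 -0.573 -0.819] F [0.2 1.7 0.7] j [ 36.2  39.7 -10.1  31.8 -65.1   5.3] w 10.3
ax,bx,v mm [-7.4  1.3  1. ] theta -30.6 tilt 0.007 0.0 M [1.15 0.45 0.53]
```

View pics/z3.png

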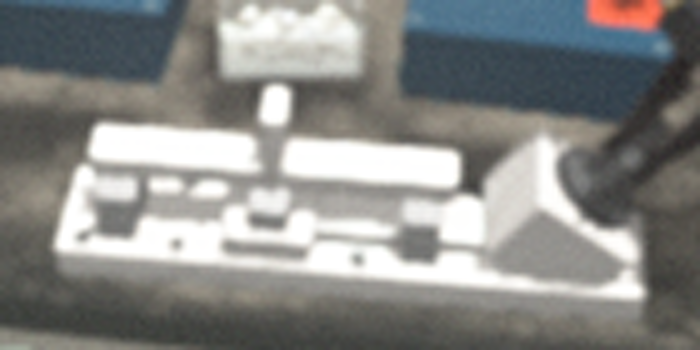

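View pics/z2.png

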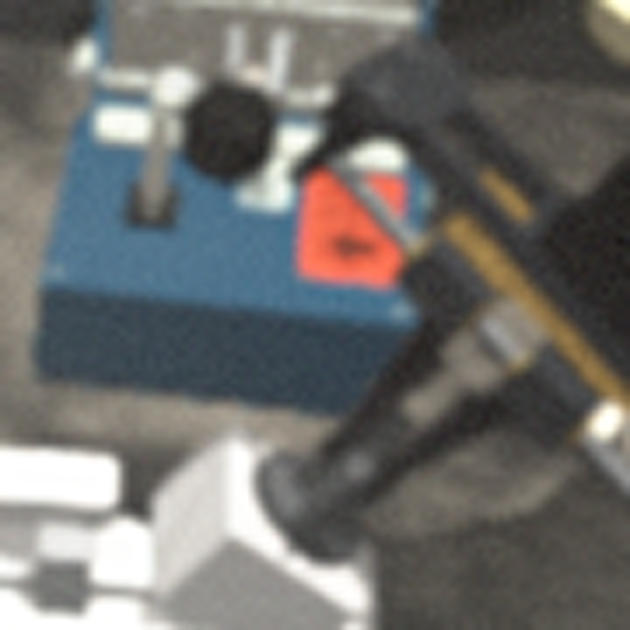

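Call:
carry_out(commands=[0, 0, 0, 0, 0, 0.05, 0, 0, 0, 0, 0, 0.03])

```text
time_s: 28.35
tcp_pos: [0.6513, 0.1269, 0.0767]
ee_rot: [[0.838, -0.546, 0.028], [-0.434, -0.695, -0.573], [0.332, 0.468, -0.819]]
wrist_force: [0.6, -0.5, 0.7]
gripper_width: 0.125
```

```bash
python3 nst.py
```

```text
t 28.35 tcp [0.6513 0.1269 0.0767] yaw -128.1 z [ 0.028 -0.573 -0.819] F [ 0.6 -0.5  0.7] j [ 36.2  39.7 -10.2  31.9 -65.1   1. ] w 10.9
ax,bx,v mm [-7.4  1.2  1. ] theta -34.8 tilt 0.007 -0.001 M [1.11 0.4  0.76]
```

It is at the hard stop: the torque is rising and the pads are twisting on the wing. I'll release and back out along the axis.

Call:
carry_out(commands=[0, 0, 0, 0, 0, 0, 0, 0, 0, 0, 0, 0, 0, 0, 0, 0, 0, 0, 0, 0, 0, 0, 0, 0], grip=50)

```text
time_s: 28.85
tcp_pos: [0.6511, 0.1264, 0.0764]
ee_rot: [[0.836, -0.547, 0.027], [-0.436, -0.694, -0.573], [0.332, 0.467, -0.819]]
wrist_force: [0.3, -1.1, 0.3]
gripper_width: 0.494
```

Call:
carry_out(commands=[0, 0, -15, 0, 0, 0, 0, 0, -25, 0, 0, 0, 0, 0, -40, 0, 0, 0, 0, 0, -45, 0, 0, 0, 0, 0, -50, 0, 0, 0])

```text
time_s: 29.48
tcp_pos: [0.645, 0.2286, 0.2238]
ee_rot: [[0.837, -0.546, 0.021], [-0.437, -0.692, -0.575], [0.329, 0.472, -0.818]]
wrist_force: [0.8, 1.1, 0.1]
gripper_width: 0.575
```

```bash
python3 nst.py;python3 - <<'E'
from nut import *
crop('scene',215,205,355,275,5,'aa.png');crop('top',175,125,325,185,5,'ab.png')
plan([.652,.05,.29],Rd(-88),8,show=8)
E
```

```text
t 29.475 tcp [0.645  0.2286 0.2238] yaw -128.3 z [ 0.021 -0.575 -0.818] F [0.8 1.1 0.1] j [ 43.3  36.7   8.5  25.7 -87.    6.7] w 50.0
ax,bx,v mm [ 1.716e+02 -1.300e+00  1.000e-01] theta -34.9 tilt -0.0 -0.002 M [ 1.31 -0.06  0.02]
13.0, 19.1, 6.7 ,  0.073, -0.025, -0.073
11.7, 20.5, 4.9 ,  0.073, -0.025, -0.073
10.2, 21.5, 3.1 ,  0.073, -0.025, -0.073
8.7, 22.4, 1.3 ,  0.073, -0.025, -0.073
7.0, 23.0, -0.6 ,  0.073, -0.025, -0.073
5.3, 23.3, -2.4 ,  0.073, -0.025, -0.073
3.5, 23.4, -4.2 ,  0.073, -0.025, -0.073
1.6, 23.2, -6.0 ,  0.073, -0.025, -0.073
```

View pics/aa.png

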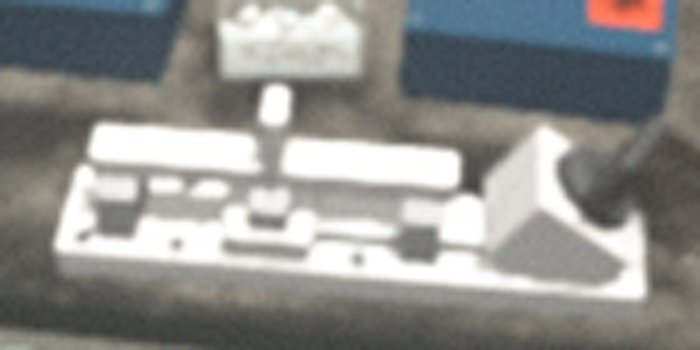

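View pics/ab.png

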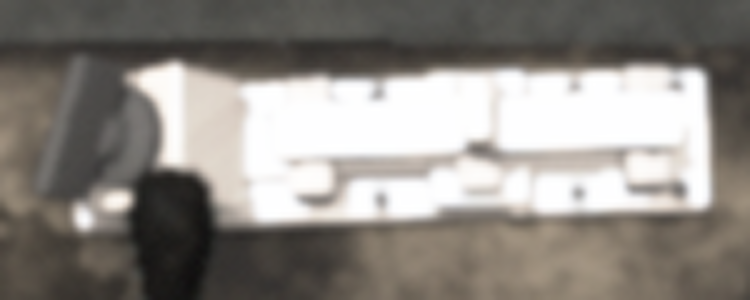

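Run:
```python
from nut import *
for th in (-15,-20,-25,-30):
    q=np.radians(22.6-th);C0=P+(.013-.005*q)*ax;w=Rn(th)[:,0]
    p=proj('top',[C0+.032*w,C0-.032*w]);p2=proj('scene',[C0+.032*w,C0-.032*w])
    print(th,((p-[175,125]+.5)*5).round(0).tolist(),((p2-[215,205]+.5)*5).round(0).tolist())
```

```text
-15 [[72.0, 49.0], [46.0, 198.0]] [[636.0, 172.0], [657.0, 108.0]]
-20 [[77.0, 50.0], [42.0, 197.0]] [[631.0, 168.0], [660.0, 112.0]]
-25 [[82.0, 52.0], [39.0, 195.0]] [[626.0, 164.0], [664.0, 117.0]]
-30 [[87.0, 54.0], [35.0, 193.0]] [[621.0, 160.0], [667.0, 121.0]]
```

```bash
python3 -c "
from h import *
crop('top',178,130,213,170,16,'ac.png')"
```

```text
(no output)
```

View pics/ac.png

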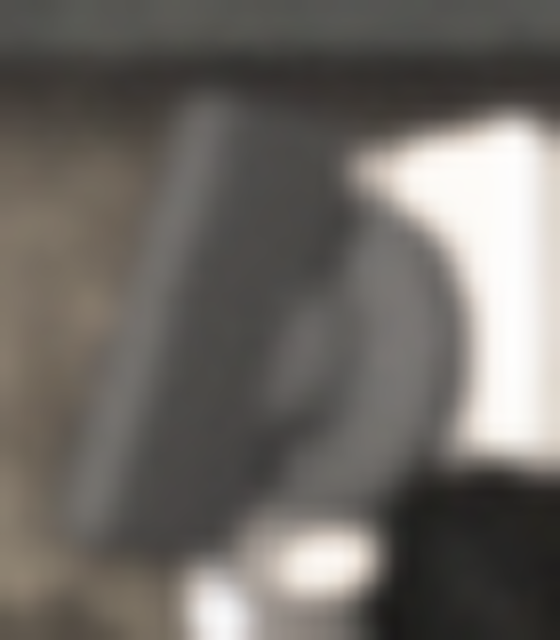

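The wing strip runs from (208,95) to (88,540), i.e. about −22°, which is about 0.78 rad of turn. That agrees with the rib height, so the nut is on its stop. Next I'll return to press the near end.

Call:
carry_out(commands=[13, 19, -10, 0.073, -0.025, -0.073, 12, 20, -5, 0.073, -0.025, -0.073, 10, 21, 0, 0.073, -0.025, -0.073, 9, 22, 1, 0.073, -0.025, -0.073, 7, 23, 0, 0.073, -0.025, -0.073], grip=0)

```text
time_s: 30.25
tcp_pos: [0.6463, 0.1326, 0.2837]
ee_rot: [[0.984, -0.175, 0.038], [-0.163, -0.963, -0.216], [0.075, 0.207, -0.976]]
wrist_force: [0.3, -0.5, -0.3]
gripper_width: 0.092
```

Run:
```python
from nut import *
st()
plan([.655,.0118,.26],Rd(-88),5,show=8)
```

```text
t 30.25 tcp [0.6463 0.1326 0.2837] yaw -100.3 z [ 0.038 -0.216 -0.976] F [ 0.3 -0.5 -0.3] j [ 31.   24.4   7.3  12.1 -77.7  46.1] w 8.0
5.3, 22.0, 9.9 ,  0.043, -0.011, -0.041
4.5, 22.6, 8.9 ,  0.043, -0.011, -0.041
3.6, 23.1, 7.9 ,  0.043, -0.011, -0.041
2.7, 23.6, 6.8 ,  0.043, -0.011, -0.041
1.8, 23.9, 5.8 ,  0.043, -0.011, -0.041
```

Call:
carry_out(commands=[6, 22, 10, 0.043, -0.011, -0.041, 6, 22.5, 9, 0.043, -0.011, -0.041, 5, 23, 8, 0.043, -0.011, -0.041, 4, 23.5, 7, 0.043, -0.011, -0.041, 3, 24, 6, 0.043, -0.011, -0.041])

```text
time_s: 30.88
tcp_pos: [0.6578, 0.0059, 0.2576]
ee_rot: [[0.999, 0.039, -0.008], [0.039, -0.999, 0.009], [-0.007, -0.009, -1.0]]
wrist_force: [0.6, -0.4, 0.2]
gripper_width: 0.002
```

Run:
```python
from nut import *
st()
f=lambda pts,x0,y0,s:[(x0+(a+.5)/s-.5,y0+(b+.5)/s-.5) for a,b in pts]
print('bar top centre near/far',onz('top',f([(290,118),(680,112)],175,125,5),.064))
plan([.66,.0118,.1],Rd(-88),5,show=8)
```

```text
t 30.875 tcp [0.6578 0.0059 0.2576] yaw -87.8 z [-0.008  0.009 -1.   ] F [ 0.6 -0.4  0.2] j [ 14.3  24.4   9.4  -0.6 -75.3  78.1] w 0.2
bar top centre near/far [[ 0.6579804   0.03919993  0.064     ]
 [ 0.66152816 -0.13136262  0.064     ]]
0.7, -0.9, 31.5 ,  -0.002, 0.001, 0.001
0.7, -0.9, 31.5 ,  -0.002, 0.001, 0.001
0.6, -1.0, 31.5 ,  -0.002, 0.001, 0.001
0.6, -1.1, 31.5 ,  -0.002, 0.001, 0.001
0.5, -1.1, 31.5 ,  -0.002, 0.001, 0.001
```

Call:
carry_out(commands=[0.5, -1, 31, -0.002, 0.001, 0, 0.5, -1, 31, -0.002, 0.001, 0, 0.5, -1, 31, -0.002, 0.001, 0, 0, -1, 31, -0.002, 0, 0, 0, -1, 25, 0, 0, 0])

```text
time_s: 31.5
tcp_pos: [0.6557, 0.0068, 0.1036]
ee_rot: [[1.0, 0.031, -0.007], [0.031, -1.0, 0.003], [-0.007, -0.003, -1.0]]
wrist_force: [-0.6, -0.2, 0.1]
gripper_width: 0.006
```

Call:
carry_out(commands=[0, 0, 15, 0, 0, 0, 0, 0, 5, 0, 0, 0, 0, 0, 0, 0, 0, 0])

```text
time_s: 31.88
tcp_pos: [0.6535, 0.0061, 0.0806]
ee_rot: [[0.999, 0.03, -0.013], [0.03, -1.0, 0.002], [-0.013, -0.002, -1.0]]
wrist_force: [0.1, -0.0, -0.3]
gripper_width: 0.006
```

Run:
```python
from nut import *
st()
plan([.659,.0118,.07],Rd(-88),3,show=8)
```

```text
t 31.875 tcp [0.6535 0.0061 0.0806] yaw -88.3 z [-0.013  0.002 -1.   ] F [ 0.1 -0.  -0.3] j [ 14.5  32.   -4.6  -0.4 -54.1  77.4] w 0.5
1.9, -1.8, 3.5 ,  -0.001, 0.004, -0.002
1.9, -1.8, 3.5 ,  -0.001, 0.004, -0.002
1.9, -1.8, 3.5 ,  -0.001, 0.004, -0.002
```

Call:
carry_out(commands=[2, -2, 3, 0, 0.005, 0, 2, -2, 3, 0, 0.005, 0, 1, -1, 3, 0, 0.003, 0, 0, 0, 3, 0, 0, 0])

```text
time_s: 32.38
tcp_pos: [0.6604, 0.012, 0.0709]
ee_rot: [[1.0, 0.03, 0.007], [0.03, -1.0, 0.004], [0.007, -0.003, -1.0]]
wrist_force: [-0.1, -0.0, 0.5]
gripper_width: 0.003
```

Call:
carry_out(commands=[0, 0, 3, 0, 0, 0, 0, 0, 3, 0, 0, 0, 0, 0, 3, 0, 0, 0])

```text
time_s: 32.75
tcp_pos: [0.6606, 0.0121, 0.0643]
ee_rot: [[0.999, 0.032, 0.007], [0.032, -0.999, 0.002], [0.007, -0.002, -1.0]]
wrist_force: [-8.1, 1.4, 22.6]
gripper_width: 0.006
```

Call:
carry_out(commands=[0, 0, 3, 0, 0, 0, 0, 0, 3, 0, 0, 0])

```text
time_s: 33.0
tcp_pos: [0.6605, 0.0121, 0.0644]
ee_rot: [[0.999, 0.034, 0.008], [0.034, -0.999, 0.001], [0.008, -0.001, -1.0]]
wrist_force: [-6.3, 1.2, 12.8]
gripper_width: 0.005
```

Run:
```python
from nut import *
st()
crop('scene',190,190,380,290,4.2,'ad.png')
```

```text
t 33.0 tcp [0.6605 0.0121 0.0644] yaw -88.1 z [ 0.008  0.001 -1.   ] F [-6.3  1.2 12.8] j [ 15.1  33.1  -5.5   0.1 -51.   76.8] w 0.4
```

View pics/ad.png

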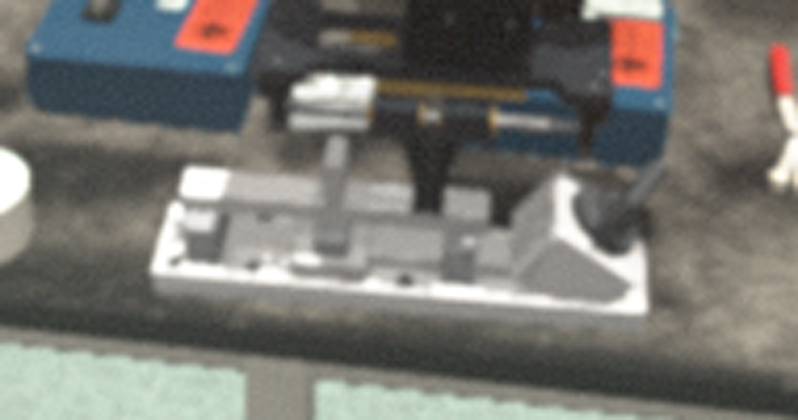

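The near end is pressed at about 13 N with the tips at z = 64.4 mm, which means flat on the rails. Now the far end.

Call:
carry_out(commands=[0, 0, -10, 0, 0, 0, 0, 0, -25, 0, -0.003, 0, 0, 0, -28, 0, -0.003, 0, 0, 27, -2, 0, 0, 0, 0, 27, 0, 0, 0, 0])

```text
time_s: 33.67
tcp_pos: [0.6629, -0.0414, 0.133]
ee_rot: [[0.999, 0.037, 0.005], [0.037, -0.999, 0.001], [0.005, -0.001, -1.0]]
wrist_force: [0.1, 1.1, -0.6]
gripper_width: 0.007
```

Run:
```python
from nut import *
st()
plan([.661,-.0985,.125],Rd(-88),2,show=8)
```

```text
t 33.675 tcp [ 0.6629 -0.0414  0.133 ] yaw -87.9 z [ 0.005  0.001 -1.   ] F [ 0.1  1.1 -0.6] j [ 10.3  29.6  -0.7  -0.  -59.5  81.8] w 0.6
-2.0, 28.5, 4.0 ,  -0.000, -0.002, 0.001
-2.0, 28.5, 4.0 ,  -0.000, -0.002, 0.001
```

Call:
carry_out(commands=[-1, 28, 0, 0, -0.002, 0, -1, 28, 0, 0, -0.002, 0, 0, 0, 15, 0, 0, 0, 0, 0, 20, 0, 0, 0, 0, 0, 15, 0, 0, 0])

```text
time_s: 34.3
tcp_pos: [0.6643, -0.1002, 0.0824]
ee_rot: [[0.999, 0.035, 0.005], [0.035, -0.999, 0.001], [0.005, -0.001, -1.0]]
wrist_force: [0.3, -1.0, 0.3]
gripper_width: 0.007
```

Run:
```python
from nut import *
st()
plan([.661,-.0985,.07],Rd(-88),3,show=8)
```

```text
t 34.3 tcp [ 0.6643 -0.1002  0.0824] yaw -88.0 z [ 0.005  0.001 -1.   ] F [ 0.3 -1.   0.3] j [  5.2  33.   -2.5  -0.1 -54.2  86.9] w 0.6
-1.1, -0.6, 4.1 ,  -0.000, -0.002, -0.000
-1.1, -0.6, 4.1 ,  -0.000, -0.002, -0.000
-1.1, -0.6, 4.1 ,  -0.000, -0.002, -0.000
```

Call:
carry_out(commands=[-1, 0, 4, 0, -0.002, 0, -1, 0, 4, 0, -0.002, 0, -1, 0, 3, 0, 0, 0, 0, 0, 3, 0, 0, 0, 0, 0, 3, 0, 0, 0])

```text
time_s: 34.92
tcp_pos: [0.6614, -0.0988, 0.0645]
ee_rot: [[0.999, 0.037, 0.0], [0.037, -0.999, 0.001], [0.0, -0.001, -1.0]]
wrist_force: [-3.5, 3.2, 14.4]
gripper_width: 0.005
```

Call:
carry_out(commands=[0, 0, 3, 0, 0, 0, 0, 0, 3, 0, 0, 0, 0, 0, 3, 0, 0, 0])

```text
time_s: 35.3
tcp_pos: [0.6614, -0.0988, 0.0645]
ee_rot: [[0.999, 0.04, 0.002], [0.04, -0.999, -0.002], [0.002, 0.002, -1.0]]
wrist_force: [-4.8, 2.0, 11.4]
gripper_width: 0.007
```

Run:
```python
from nut import *
st()
crop('scene',190,190,380,290,4.2,'ae.png')
```

```text
t 35.3 tcp [ 0.6614 -0.0988  0.0645] yaw -87.7 z [ 0.002 -0.002 -1.   ] F [-4.8  2.  11.4] j [  5.4  33.9  -3.9   0.1 -52.1  86.8] w 0.6
```

View pics/ae.png

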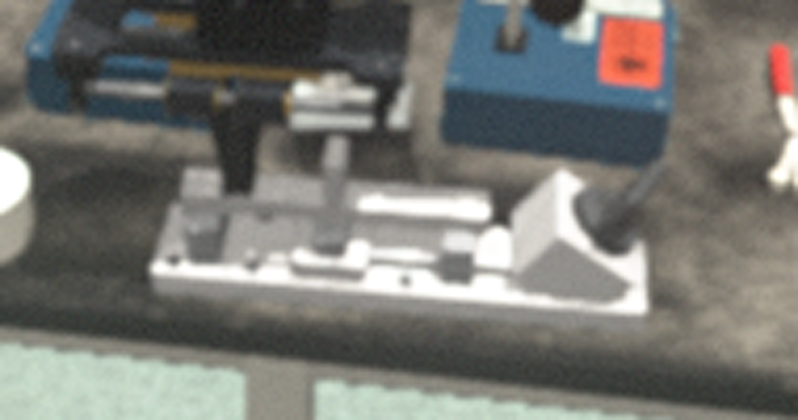

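The far end is also flat, at z = 64.5 mm and about 11 N. I'll retract clear.

Call:
carry_out(commands=[0, 0, -10, 0, 0, 0, 0, 0, -30, 0, 0, 0, 0, 0, -40, 0, 0, 0, 0, 0, -40, 0, 0, 0, 0, 0, -40, 0, 0, 0])

```text
time_s: 35.98
tcp_pos: [0.66, -0.0988, 0.2273]
ee_rot: [[0.999, 0.039, -0.003], [0.039, -0.999, -0.002], [-0.003, 0.002, -1.0]]
wrist_force: [1.2, 0.1, -0.4]
gripper_width: 0.005
```

Call:
carry_out(commands=[0, 0, -30, 0, 0, 0, 0, 0, 0, 0, 0, 0, 0, 0, 0, 0, 0, 0])

```text
time_s: 36.35
tcp_pos: [0.6616, -0.099, 0.263]
ee_rot: [[0.999, 0.039, 0.006], [0.039, -0.999, -0.001], [0.006, 0.002, -1.0]]
wrist_force: [0.6, 0.3, -0.9]
gripper_width: 0.007
```

Run:
```python
from nut import *
st()
crop('scene',150,150,400,290,3.2,'af.png')
crop('top',175,125,400,275,3.5,'ag.png')
```

```text
t 36.35 tcp [ 0.6616 -0.099   0.263 ] yaw -87.8 z [ 0.006 -0.001 -1.   ] F [ 0.6  0.3 -0.9] j [  5.4  25.   10.8   0.1 -75.4  86.9] w 0.6
```

View pics/af.png

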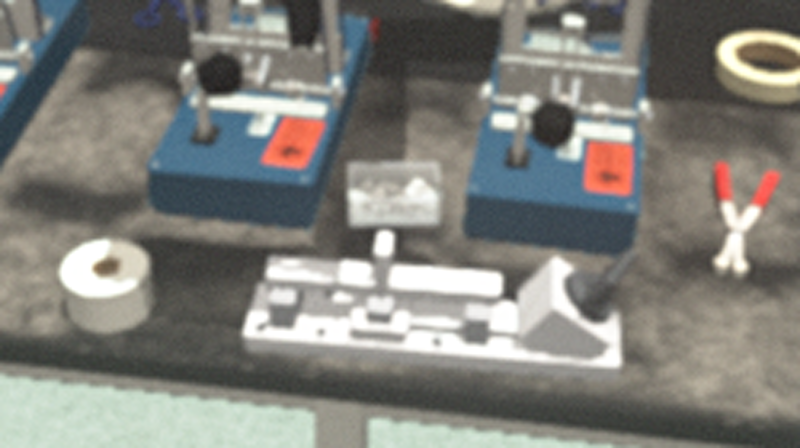

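View pics/ag.png

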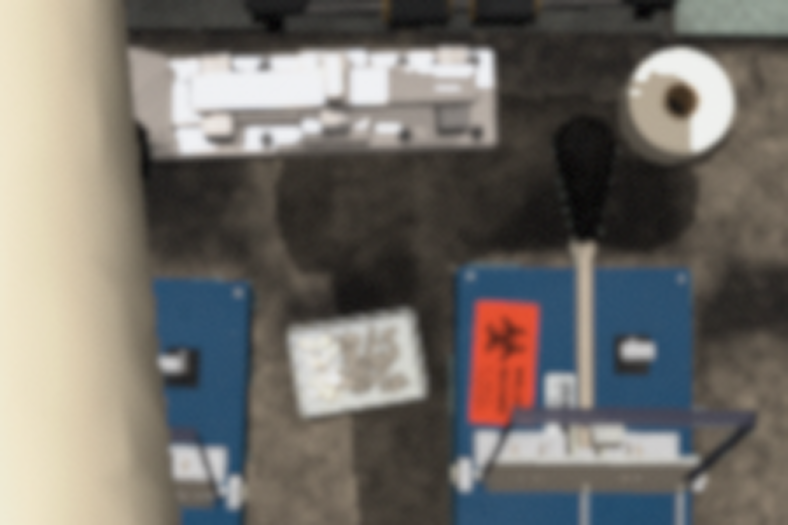

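The bar lies along the bed on the rails, from (265,265) to (500,285) in the scene view. The roll, clip box and stripper are where they were, and the arm is clear, so I'm handing in.

```bash
python3 -c "
from station import *
print(finish_job())"
```

```text
the job is handed in; nothing more can be done
None
```

I finished the whole sequence and handed the job in at about 36 s of the 72 s. No verdict was reported, so what follows is from my own measurements.

- **Before tightening:** I laid the straightedge across the three ribs and let go. I then pressed the near end (about 17 N) and the far end (about 15 N). Both times the opposite end visibly lifted.
- **Lock nut:** I turned it clockwise to its hard stop. The torque rose and the fingers twisted on the wing at the end. The wing's angle in the picture gives about 0.78 rad of turn, which fits the starting rib height of about 5–6 mm above the rails.
- **After tightening:** I pressed near (about 13 N) then far (about 11 N). Fingertip heights were 64.4 and 64.5 mm, so it lies flat on the rails and no longer rocks.
- **Final pictures:** The straightedge lies along the bed, with its middle about 5 mm off the bed's centre. The tube stripper, clip box and label roll look unmoved, and the arm is clear of everything.

**Disagreements:**
- The two cameras differ by up to about 4 mm in x.
- My first grip on the nut closed on its hub at about 20 mm, so I backed out a few millimetres and gripped the wing instead.
- At the stop the gripper turned about 12° further than the wing.

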